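# Hang the freshly sprayed sample panels on the drying rail over the drip tray

### The arm

A 6-joint arm with a two-finger parallel gripper is mounted at the origin on a cart in front of the work surface, level with it; the furniture and walls round the work are solid. World frame = base frame: x ahead of the robot, y to its left, z up, the work surface at z = 0. Lengths are in m, angles in rad, forces in N, time in s.
With the tool pointing down it reaches from about 0.375 to 0.9 m from the base axis. Payload 3.1 kg.
Tool frame: the origin (TCP) lies between the finger pads; the fingertips stand 17 mm ahead of it and the grasp point (between the pads) lies 2 mm behind it (robot.nose_length is the distance from the TCP to the fingertips, in m); z points along the fingers, y is the line along which they close (so a half turn about z gives the same grasp; the last joint's range is limited). The gripper opens to 87 mm and grips with 3 to 60 N. Pads are 19 mm wide; open, the fingers measure 117 mm over their backs; the gripper's body (75 mm by 190 mm) begins 51 mm behind the grasp point.
Start: joints at [1.149, 0.527, 1.433, -0, 1.181, -0.178], TCP at [0.151, 0.607, 0.24] pointing down, gripper open.
Joint ranges: [-3.08, 3.08], [-0.75, 2.2], [0.22, 2.44], [-1.43, 4.57], [0, 2.65], [-2.85, 2.85]. Speed limits (rad/s): [2.79, 2.79, 3.14, 3.14, 3.14, 3.14].

### API

Orientations are given as a unit quaternion [x, y, z, w].
In Python, from rig import robot, cams gives the robot as it stands.
- The arm moves only by the shell command python3 -m pendant 'ROWS' [FORCE]. ROWS is JSON, a list of rows, each an object with "jaw": the opening, from 0 (shut) to 1 (fully open); "linear": the shift along the tool's x, y, z in cm, a list of three; "twist": the turn about the tool's z in degrees. A call has 1 to 12 rows; each row shifts and turns the commanded pose from where the row before left it, along the tool's axes as they then stand; what a row does not reach is not made up. A row lasts 1/12 s, in which the tool goes at most 41.7 mm and 7.16 degrees, less where a joint would pass 70% of its speed; a pose out of reach is approached as far as the arm can. A call is refused whole if a number of a shift passes 4.17 or a number of a turn 7.16, either way. A call with a gripper value outside its range is refused whole. The fingers move at their own pace and stop on an object; FORCE is the grip in N (left out, the last holds). Time passes only in rows, so rows that do not move let the fingers close. It gives the time, the measured TCP pose, the force, the opening and the grip force at its end, in the units of the state.
- robot.get_obs(): the state, without advancing time (a new reading comes with each control period).
- cams.camera(name): name is "scene" or "top" or "wrist"; returns a dict with "color" (480x640x3 uint8, blue, green, red), "depth" (480x640 float32, m along the optical axis (not along the pixel's ray), 0 where there is no reading), "fov_y" (degrees; the focal length in pixels is half the picture's height over the tangent of half this angle, whatever the lens; pixels are square), "cx", "cy" (the principal point, pixels), "view" (4x4, takes a point from world to camera coordinates). Camera axes: x right, y down, z forward; pixel columns grow to the right and rows downward; lengths in m; the calibration is good to about 2 mm. A picture is of the moment at which its call begins.
- robot.hand_in(): hands the job in; it is judged then, once.
The state is a dict: "time": time; "q": joint angles; "joint_velocities": joint speeds; "joint_torque": joint torques, N m; "position": TCP position; "tool_rot": TCP orientation; "ft_force": force on the tool from outside, world axes, zero at the start; "moment": the same for the moment, N m; "grip_width": finger opening in m; "grip_force": force on a finger pad.
Only numpy, scipy, OpenCV 4.12 (cv2) and the standard library are available. Lean on these libraries where they do the work, as an engineer would, in place of code of your own. Each camera call takes 0.05 s, during which the arm holds its last target. There are 200 camera calls.

### The job

First slide the drip tray, without lifting it, from its parking place into the white corners under the drying rail. Then slide the rail's keeper open, unhook each sprayed panel from the spray stand by its grip post (fingers off the paint), hook it on the rail at the loading gap and slide it along until it hangs centred below the mark of its own colour. Finish with the keeper fully shut, the tray still in its corners, and the things around left where they are.

Things in the scene. Friction and masses are not known exactly. Their poses are not given: they have to be found in the camera images.
- rack: drying rack, fixed on a plywood board 12 mm thick: horizontal steel rail 12 mm thick, 470 mm long, between two grey end plates, held from behind (foot plate 70 mm behind the rail line; clear below and in front). Origin on the board below the rail's middle; x away from the robot, y along the rail to the left; rail axis 200 mm up. Nothing on it rises over 75 mm above that axis
- loading_gap (a point): rail axis at the middle of the loading gap (rack y +155 mm); axes as the rack's. Hangers are hooked on here, brought level from the front and let down, while the keeper is fully open; the gap is free from 65 mm right to 70 mm left of this point. Right of it a fixed aluminium strip, 19 mm above the rail axis, lets hangers slide under it along the rail but not be lifted off or hooked on
- keeper (a joint): sliding keeper, a steel strip 150 mm long running on top of the fixed strip, with a black knob. 0 = shut over the loading gap, 0.14 m = fully open; it opens to the right (rack -y), stays where it is left, and needs 1 to 2 N
- keeper_knob (a point): middle of the keeper's upright round black knob, 19 mm across, from 25 mm below (strip top) to 19 mm above this point; gripping part from 13 mm below. It moves along rack y with the keeper; shut, it is at rack x 0, y +202, z 255 mm
- tray: shallow aluminium drip tray, 180 x 320 x 30 mm, 0.25 to 0.5 kg, loose on the board, long side along y. Origin in the middle of its underside, axes as the rack's. A black grip block rises outside the middle of its near long side to 60 mm, on a short neck
- tray_grip (a point): middle of the tray's black grip block, 26 mm (x) x 30 mm (y) x 52 mm tall, 119 mm in front of the tray's middle (tray -x) and 40 mm above the board; the block's top is 20 mm above this point
- drip_place (a point): centre of the drip place on the board below the marks, outlined by four white tape corners (rack x -45, y -78 mm); axes as the rack's. The tray is home with its origin here and its axes along these. Four dark corners farther left outline the parking place
- stand: low spray stand, fixed: horizontal rail 12 mm thick, 340 mm long, on two feet, where the panels hang about 75 mm apart at the start. Origin on the board below the rail's middle, y along the rail, rail axis 165 mm up; the hangers' grip posts are on its -x side. Open above
- red_hook (a point): rigid red panel hanger, 0.175 kg, may be absent. Point on its rail's axis; y along the rail. Hook 26 mm wide: inverted V, top 13 mm above, legs to 15 mm below, mouth 20 mm, open at the back (+x) between 15 and 48 mm below: lift 22 to 40 mm to pass a rail, moving along x. Grip post 16 (x) x 14 (y) mm, 65 mm out along -x, from 28 mm below to 22 above, arm to it 25 mm below. Grip across y
- red_panel: the freshly sprayed red panel, 4 x 50 x 75 mm, fixed below the red hanger: straight below its hook, the top edge 48 mm below the rail axis and 8 mm behind it, so it cannot be lowered past a rail from above. Fingers must not touch it. Origin at the middle of its top edge
- mark_red: red plastic mark, 30 mm wide, on the front of the strip over the rail. Origin on the rail axis below the mark, axes as the rack's: the red hook's point belongs here. The four marks are 75 mm apart in changing order, the leftmost 120 mm right of the loading gap's middle
- blue_hook (a point): rigid blue panel hanger, 0.175 kg, may be absent. Point on its rail's axis; y along the rail. Hook 26 mm wide: inverted V, top 13 mm above, legs to 15 mm below, mouth 20 mm, open at the back (+x) between 15 and 48 mm below: lift 22 to 40 mm to pass a rail, moving along x. Grip post 16 (x) x 14 (y) mm, 65 mm out along -x, from 28 mm below to 22 above, arm to it 25 mm below. Grip across y
- blue_panel: the freshly sprayed blue panel, 4 x 50 x 75 mm, fixed below the blue hanger: straight below its hook, the top edge 48 mm below the rail axis and 8 mm behind it, so it cannot be lowered past a rail from above. Fingers must not touch it. Origin at the middle of its top edge
- mark_blue: blue plastic mark, 30 mm wide, on the front of the strip over the rail. Origin on the rail axis below the mark, axes as the rack's: the blue hook's point belongs here. The four marks are 75 mm apart in changing order, the leftmost 120 mm right of the loading gap's middle
- yellow_hook (a point): rigid yellow panel hanger, 0.175 kg, may be absent. Point on its rail's axis; y along the rail. Hook 26 mm wide: inverted V, top 13 mm above, legs to 15 mm below, mouth 20 mm, open at the back (+x) between 15 and 48 mm below: lift 22 to 40 mm to pass a rail, moving along x. Grip post 16 (x) x 14 (y) mm, 65 mm out along -x, from 28 mm below to 22 above, arm to it 25 mm below. Grip across y
- yellow_panel: the freshly sprayed yellow panel, 4 x 50 x 75 mm, fixed below the yellow hanger: straight below its hook, the top edge 48 mm below the rail axis and 8 mm behind it, so it cannot be lowered past a rail from above. Fingers must not touch it. Origin at the middle of its top edge
- mark_yellow: yellow plastic mark, 30 mm wide, on the front of the strip over the rail. Origin on the rail axis below the mark, axes as the rack's: the yellow hook's point belongs here. The four marks are 75 mm apart in changing order, the leftmost 120 mm right of the loading gap's middle
- green_hook (a point): rigid green panel hanger, 0.175 kg, may be absent. Point on its rail's axis; y along the rail. Hook 26 mm wide: inverted V, top 13 mm above, legs to 15 mm below, mouth 20 mm, open at the back (+x) between 15 and 48 mm below: lift 22 to 40 mm to pass a rail, moving along x. Grip post 16 (x) x 14 (y) mm, 65 mm out along -x, from 28 mm below to 22 above, arm to it 25 mm below. Grip across y
- green_panel: the freshly sprayed green panel, 4 x 50 x 75 mm, fixed below the green hanger: straight below its hook, the top edge 48 mm below the rail axis and 8 mm behind it, so it cannot be lowered past a rail from above. Fingers must not touch it. Origin at the middle of its top edge
- mark_green: green plastic mark, 30 mm wide, on the front of the strip over the rail. Origin on the rail axis below the mark, axes as the rack's: the green hook's point belongs here. The four marks are 75 mm apart in changing order, the leftmost 120 mm right of the loading gap's middle
- mask: white dust mask, 137 x 154 x 50 mm, a bystander to be left where it lies; origin under its middle
- kraft_tape: roll of brown tape, 92 mm across, 48 mm high, a bystander to be left where it lies; origin under its middle
- radio: black hand radio lying on its back, 206 x 58 x 35 mm, a bystander to be left where it lies; origin under its middle

How it is judged:
By the outcome, as a careful person would: the job done as asked, in the order asked, and still so for the second after the job is handed in, with the robot touching nothing.
Of red_hanger, blue_hanger, yellow_hanger, green_hanger only 3 to 4 are there at a start; the rules pass over those that are not, and their reading is None.
At some moment in a run one of tray may be knocked a few centimetres aside while the robot is not near it.
Once in a run the grip may slacken for a moment while it holds something.
It also fails if it takes over 210 s, if anything falls off the work surface, if the arm or the gripper's body presses on something with over 40 N, if the wrist force passes 120 N, or if a joint passes its speed limit or range.

## Working session

There is one attempt and no reset: what is moved stays moved. The work goes in short steps, Python scripts to look and compute and a shell command to move; the robot and the scene stay as the last step left them, time stands still between calls to the robot, and variables do not carry over. Pictures are saved under pics/ and viewed, at most 14 in all, crops included, and the job is handed in when it is done.

```bash
ls; mkdir -p pics; cat > h.py <<'E'
import numpy as np, cv2
from rig import robot, cams
from scipy.spatial.transform import Rotation as R
def shot(n, f=None):
    c=cams.camera(n)
    if f: cv2.imwrite('pics/'+f,c['color'])
    return c
def foc(c): return 240/np.tan(np.radians(c['fov_y']/2))
def cloud(c):
    f=foc(c); v,u=np.mgrid[:480,:640]; d=c['depth'].astype(float)
    p=np.stack([(u-c['cx'])/f*d,(v-c['cy'])/f*d,d,np.ones_like(d)],-1)
    w=(p@np.linalg.inv(np.array(c['view'])).T)[...,:3]; w[d==0]=np.nan
    return w
def proj(c,p):
    p=np.atleast_2d(p); q=np.c_[p,np.ones(len(p))]@np.array(c['view']).T; f=foc(c)
    return np.c_[q[:,0]/q[:,2]*f+c['cx'],q[:,1]/q[:,2]*f+c['cy']]
def st():
    o=robot.get_obs(); r=R.from_quat(o['tool_rot']).as_matrix()
    print('t',round(o['time'],2),'p',np.round(o['position'],4),'x',np.round(r[:,0],3),'y',np.round(r[:,1],3),'z',np.round(r[:,2],3),'w',round(o['grip_width'],4),'gf',round(float(np.max(o['grip_force'])),1),'F',np.round(o['ft_force'],1))
    return o,r
E
python3 - <<'E'
from h import *
st()
for n in ['scene','top','wrist']:
    c=shot(n,n+'0.png'); np.savez('pics/'+n+'0.npz',**c)
    print(n,c['fov_y'],c['cx'],c['cy'],np.linalg.inv(np.array(c['view']))[:3].round(3).tolist())
E
```

```text
pics
t 0.0 p [0.1506 0.6059 0.2386] x [-0.97   0.241  0.   ] y [ 0.241  0.97  -0.002] z [-0.001 -0.002 -1.   ] w 0.087 gf 0.0 F [-0.1 -0.3 -0.4]
scene 44.490441618870136 317.39055158892813 232.87700341082268 [[0.624, -0.403, 0.67, -0.482], [-0.781, -0.342, 0.523, -0.769], [0.018, -0.849, -0.528, 0.939]]
top 56.18054729657705 317.93650678432743 241.18098401332094 [[0.022, -0.98, 0.197, 0.251], [-0.999, -0.027, -0.022, 0.004], [0.027, -0.196, -0.98, 1.503]]
wrist 58.7147602769816 318.11858444124533 234.733153581995 [[0.242, 0.926, 0.29, 0.072], [0.97, -0.231, -0.072, 0.626], [-0.0, 0.299, -0.954, 0.384]]
```

View pics/scene0.png

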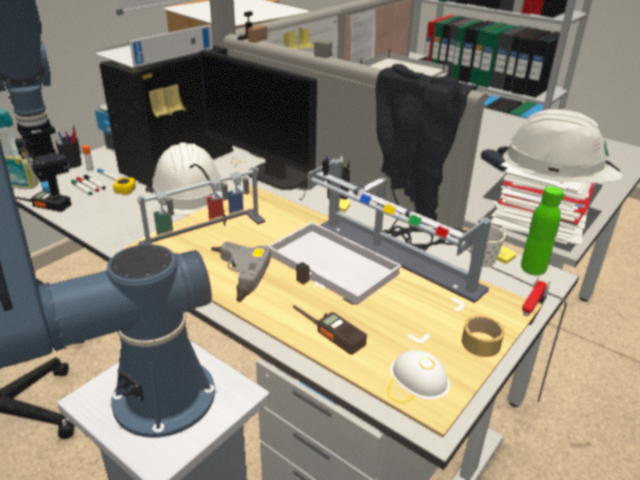

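View pics/top0.png

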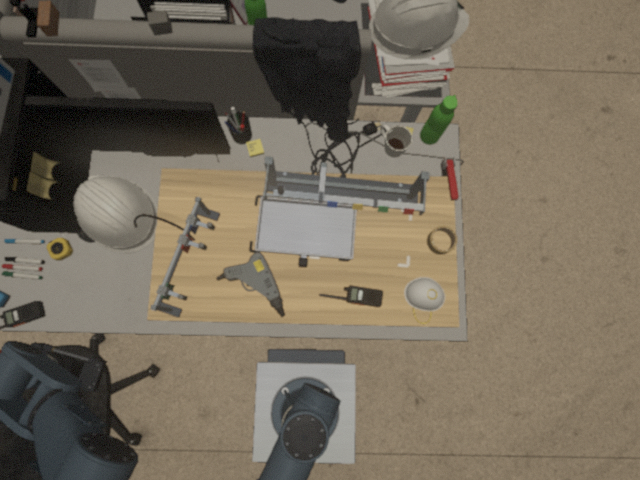

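The scene shows three hangers on the left stand: green at (163,220), red (215,205) and blue (236,200), with no yellow. The marks on the rack read blue, yellow, green, red from left to right. The tray's grip block is at (303,270) in scene and (303,261) in top. Next I'll take enlarged crops to measure from.

```bash
python3 - <<'E'
from h import *
t=cv2.imread('pics/top0.png'); s=cv2.imread('pics/scene0.png')
a=cv2.resize(t[155:275,240:440],(800,480),interpolation=cv2.INTER_CUBIC)
b=cv2.resize(t[190:325,145:235],(360,540),interpolation=cv2.INTER_CUBIC)
c=cv2.resize(s[150:285,130:270],(440,424),interpolation=cv2.INTER_CUBIC)
cv2.imwrite('pics/c1.png',a)
d=np.zeros((540,800,3),np.uint8); d[:540,:360]=b; d[:424,360:]=c; cv2.imwrite('pics/c2.png',d)
T=np.load('pics/top0.npz'); S=np.load('pics/scene0.npz')
for nm,C in(('top',T),('scene',S)):
    W=cloud(C); im=C['color'].astype(int); B,G,Rr=im[...,0],im[...,1],im[...,2]
    inb=(W[...,0]>.25)&(W[...,0]<1)&(abs(W[...,1])<.75)&(W[...,2]>.06)&(W[...,2]<.32)
    for col,m in dict(red=(Rr>100)&(G<60)&(B<60),green=(G>1.4*Rr)&(G>1.2*B)&(G>50),blue=(B>1.5*Rr)&(B>80)&(B>1.2*G),yellow=(Rr>150)&(G>120)&(B<60)).items():
        n,l,s_,ce=cv2.connectedComponentsWithStats((m&inb).astype(np.uint8))
        for i in range(1,n):
            if s_[i,4]>5: print(nm,col,s_[i].tolist(),np.nanmedian(W[l==i],0).round(3))
    bd=W[(W[...,2]>.005)&(W[...,2]<.02)&(W[...,0]>.3)&(W[...,0]<.45)]
    print('board z',np.median(bd[:,2]))
    # heights: tall structure
    m=(W[...,2]>.19)&(W[...,2]<.3)&(W[...,0]>.4)&(W[...,0]<.9)&(W[...,1]>-.5)&(W[...,1]<.25)
    v,u=np.nonzero(m)
E
```

```text
top red [240, 124, 4, 4, 9] [0.902 0.231 0.137]
top red [405, 210, 7, 3, 18] [ 0.602 -0.286  0.239]
top green [423, 96, 34, 44, 705] [ 0.927 -0.406  0.188]
top blue [329, 202, 4, 4, 7] [ 0.619 -0.058  0.24 ]
top blue [333, 203, 3, 3, 7] [ 0.616 -0.07   0.239]
board z 0.012267078140933307
scene red [208, 198, 15, 19, 199] [0.51  0.389 0.089]
scene red [436, 227, 11, 10, 67] [ 0.6   -0.286  0.235]
scene green [525, 187, 39, 73, 1705] [ 0.922 -0.425  0.159]
scene green [156, 214, 14, 18, 134] [0.355 0.437 0.09 ]
scene green [408, 215, 13, 11, 96] [ 0.606 -0.211  0.235]
scene blue [229, 193, 12, 18, 148] [0.573 0.369 0.093]
scene blue [360, 194, 11, 10, 77] [ 0.616 -0.063  0.236]
scene yellow [384, 205, 10, 9, 60] [ 0.611 -0.136  0.235]
scene yellow [256, 250, 6, 5, 11] [0.456 0.162 0.061]
board z 0.013616538490227537
```

View pics/c1.png

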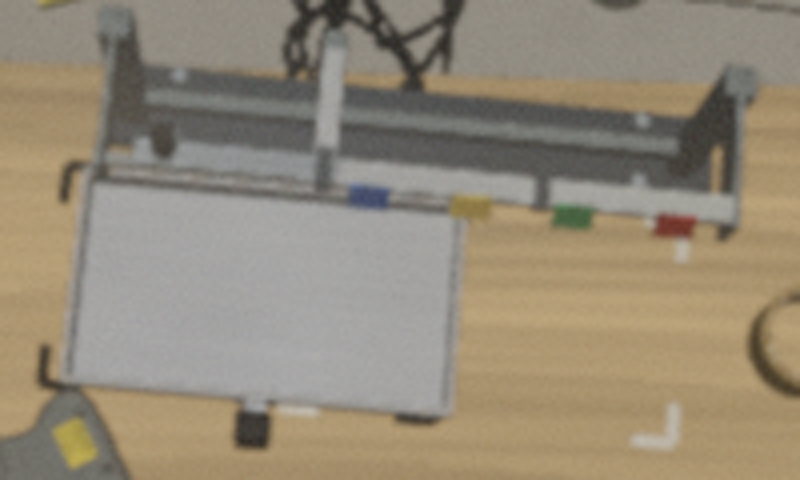

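View pics/c2.png

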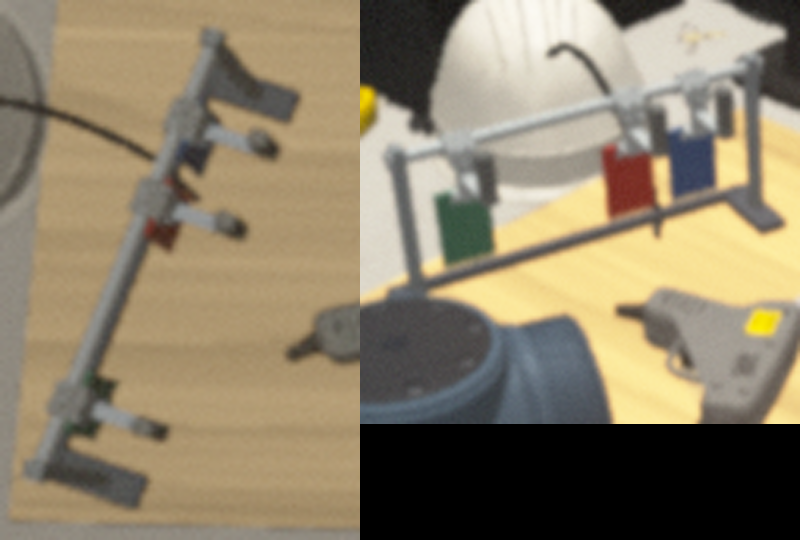

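c1 shows the knob at (162,140), the tray grip block at (252,428), the near-right white corner at about (675,442) and the marks in a row. c2 shows the three hangers with their posts to the right and near side: blue post (262,143), red (233,226), green (153,430) in crop pixels.

```bash
cat >> h.py <<'E'
def ray(c,u,v,z):
    f=foc(c); M=np.linalg.inv(np.array(c['view'])); d=M[:3,:3]@[(u-c['cx'])/f,(v-c['cy'])/f,1]; o=M[:3,3]
    return o+d*(z-o[2])/d[2]
E
python3 - <<'E'
from h import *
T=np.load('pics/top0.npz'); S=np.load('pics/scene0.npz'); W=cloud(T)
A=lambda x,y:(x/4+240-.375,y/4+155-.375)
Bc=lambda x,y:(x/4+145-.375,y/4+190-.375)
Cc=lambda x,y:((x-360)*140/440+130-.35,y*135/424+150-.35)
for n,(u,v),z in [('knob',A(162,134),.286),('block',A(252,420),.072),('cornerNR out',A(680,448),.012),('cornerFR out',A(688,240),.012),('endL',A(115,12),.28),('endR',A(740,72),.28),
  ('tray FL',A(95,178),.042),('tray NL',A(68,382),.042),('tray NR',A(450,415),.042),('tray FR',A(465,212),.042),
  ('postB',Bc(262,141),.199),('postR',Bc(232,226),.199),('postG',Bc(152,430),.199),('hookB',Bc(188,110),.19),('hookR',Bc(152,190),.19),('hookG',Bc(72,395),.19),('standfar',Bc(212,35),.18),('standnear',Bc(38,467),.18)]:
    w=W[int(round(v))-1:int(round(v))+2,int(round(u))-1:int(round(u))+2].reshape(-1,3)
    print(n,ray(T,u,v,z).round(3),'z depth',np.sort(w[:,2].round(3))[[0,4,8]])
WS=cloud(S)
for n,(u,v) in [('postB',Cc(725,90)),('postR',Cc(657,107)),('postG',Cc(488,158))]:
    z0=.199; print('scene',n,ray(S,u,v,.199).round(3))
    w=WS[int(v)-1:int(v)+9,int(u)-3:int(u)+4].reshape(-1,3); print(w[np.nanargmax(w[:,2])].round(3), np.nanmedian(w,0).round(3))
E
```

```text
knob [0.645 0.086 0.286] z depth [0.283 0.287 0.291]
block [0.476 0.019 0.072] z depth [0.068 0.072 0.074]
cornerNR out [ 0.472 -0.341  0.012] z depth [0.008 0.015   nan]
cornerFR out [ 0.653 -0.351  0.012] z depth [0.008 0.014 0.227]
endL [0.737 0.124 0.28 ] z depth [0.231 0.237 0.238]
endR [ 0.707 -0.327  0.28 ] z depth [0.234 0.236 0.238]
tray FL [0.684 0.157 0.042] z depth [0.025 0.038 0.218]
tray NL [0.509 0.171 0.042] z depth [0.012 0.042 0.048]
tray NR [ 0.49  -0.144  0.042] z depth [0.01  0.039 0.05 ]
tray FR [ 0.663 -0.155  0.042] z depth [0.228 0.233 0.238]
postB [0.553 0.294 0.199] z depth [0.193 0.198 0.202]
postR [0.489 0.312 0.199] z depth [0.179 0.193 0.201]
postG [0.339 0.358 0.199] z depth [0.178 0.191 0.199]
hookB [0.577 0.353 0.19 ] z depth [0.178 0.183 0.187]
hookR [0.516 0.375 0.19 ] z depth [0.182 0.184 0.188]
hookG [0.363 0.42  0.19 ] z depth [0.177 0.185 0.189]
standfar [0.639 0.342 0.18 ] z depth [0.01  0.187 0.19 ]
standnear [0.312 0.443 0.18 ] z depth [0.18  0.189 0.194]
scene postB [0.554 0.297 0.199]
[0.555 0.297 0.203] [0.552 0.297 0.188]
scene postR [0.491 0.319 0.199]
[0.492 0.312 0.203] [0.49  0.317 0.19 ]
scene postG [0.337 0.357 0.199]
[0.338 0.359 0.204] [0.337 0.362 0.187]
```

The blue and scene estimates agree with the rack at about (.63,-.10), yaw about -4°. I'll move over the tray grip block now and look from there with the wrist camera.

```bash
python3 -m pendant '[{"jaw":1,"linear":[0,0,-3],"twist":0},{"jaw":1,"linear":[0,0,-3],"twist":0},{"jaw":1,"linear":[-2.5,-2.7,0],"twist":0},{"jaw":1,"linear":[-2.5,-2.7,0],"twist":0},{"jaw":1,"linear":[-2.5,-2.7,0],"twist":0},{"jaw":1,"linear":[-2.5,-2.7,0],"twist":0},{"jaw":1,"linear":[-2.5,-2.7,0],"twist":0},{"jaw":1,"linear":[-2.5,-2.7,0],"twist":0},{"jaw":1,"linear":[-2.5,-2.7,0],"twist":0},{"jaw":1,"linear":[-2.5,-2.7,0],"twist":0},{"jaw":1,"linear":[-2.5,-2.7,0],"twist":0},{"jaw":1,"linear":[-2.5,-2.7,0],"twist":0}]' 20
python3 -m pendant '[{"jaw":1,"linear":[-2.5,-2.7,0],"twist":0},{"jaw":1,"linear":[-2.5,-2.7,0],"twist":0},{"jaw":1,"linear":[-2.5,-2.7,0],"twist":0},{"jaw":1,"linear":[-2.5,-2.7,0],"twist":0},{"jaw":1,"linear":[-2.5,-2.7,0],"twist":0},{"jaw":1,"linear":[-2.5,-2.7,0],"twist":0},{"jaw":1,"linear":[-2.5,-2.7,0],"twist":0},{"jaw":1,"linear":[-0.6,-0.5,0],"twist":-5},{"jaw":1,"linear":[0,0,0],"twist":-5},{"jaw":1,"linear":[0,0,0],"twist":0},{"jaw":1,"linear":[0,0,0],"twist":0}]'
python3 - <<'E'
from h import *
st(); c=shot('wrist','w1.png'); np.savez('pics/w1.npz',**c)
E
```

```text
time: 1.15
position: [0.3285, 0.2825, 0.2995]
tool_rot: [0.121, 0.993, -0.0, -0.0]
ft_force: [0.6, -0.1, 0.5]
grip_width: 0.0871
grip_force: 0.0
time: 2.07
position: [0.4567, 0.0521, 0.2992]
tool_rot: [0.036, 0.999, 0.0, -0.0]
ft_force: [-0.3, 0.7, -0.1]
grip_width: 0.0871
grip_force: 0.0
t 2.07 p [0.4567 0.0521 0.2992] x [-0.997  0.072  0.001] y [0.072 0.997 0.   ] z [-0.001  0.    -1.   ] w 0.0871 gf 0.0 F [-0.3  0.7 -0.1]
```

View pics/w1.png

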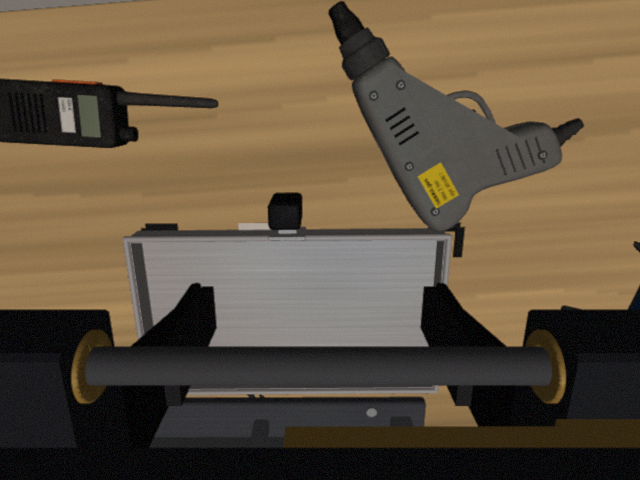

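The wrist view shows the block at (285,205), its face nearly square with the tool, the tray at x 125–450, the radio at the left with its antenna reaching (217,103), and the glue gun clear on the right.

```bash
python3 - <<'E'
from h import *
c=np.load('pics/w1.npz'); W=cloud(c)
m=np.zeros((480,640),bool); m[185:235,262:310]=1
m&=(W[...,2]>.066)&(W[...,2]<.08)
p=W[m]; print('block top',len(p),np.median(p,0).round(4),p.min(0).round(4),p.max(0).round(4))
print('rect center',cv2.minAreaRect(p[:,:2].astype(np.float32)*1000))
# tray near rim line
im=c['color']
e=[]
for u in list(range(150,255,8))+list(range(320,430,8)):
    col=W[215:260,u]; k=np.where((col[:,2]>.036)&(col[:,2]<.05))[0]
    if len(k): e.append(col[k[0]])
e=np.array(e); a=np.polyfit(e[:,1],e[:,0],1); print('tray near rim slope dx/dy',a,'yaw deg',np.degrees(-np.arctan(a[0])), np.median(e[:,2]))
b=W[150:185,240:330]; print('board z',np.nanmedian(b[...,2]))
# white tape corner
for u in (238,250,265): print(ray(c,u,228,.012).round(4))
# radio extents
m=(W[...,2]>.025)&(W[...,2]<.06); m[160:]=0; m[:,240:]=0; print('radio max',np.nanmax(W[m],0).round(3))
st()
E
```

```text
block top 898 [0.4714 0.0205 0.0718] [0.4592 0.0049 0.0663] [0.4861 0.0354 0.0744]
rect center ((472.1089782714844, 20.05331802368164), (29.41157341003418, 25.90689468383789), 84.86869049072266)
tray near rim slope dx/dy [0.05467017 0.49729566] yaw deg -3.12925497167427 0.04284342698103408
board z 0.012284034684881873
[ 0.4971 -0.0354  0.012 ]
[ 0.498  -0.0228  0.012 ]
[ 0.4992 -0.0069  0.012 ]
radio max [ 0.403 -0.034  0.05 ]
t 2.12 p [0.4566 0.0524 0.2993] x [-0.997  0.071  0.001] y [0.071 0.997 0.   ] z [-0.001  0.    -1.   ] w 0.087 gf 0.0 F [-0.9 -0.3  1.6]
```

```bash
python3 -m pendant '[{"jaw":1,"linear":[-1.75,-3.1,0],"twist":0},{"jaw":1,"linear":[0,0,4.1],"twist":0},{"jaw":1,"linear":[0,0,4.1],"twist":0},{"jaw":1,"linear":[0,0,4.1],"twist":0},{"jaw":1,"linear":[0,0,4.1],"twist":0},{"jaw":1,"linear":[0,0,4.1],"twist":0},{"jaw":1,"linear":[0,0,3],"twist":0},{"jaw":1,"linear":[0,0,1.4],"twist":0},{"jaw":0.3,"linear":[0,0,0],"twist":0},{"jaw":0.2,"linear":[0,0,0],"twist":0},{"jaw":0.2,"linear":[0,0,0],"twist":0},{"jaw":0.2,"linear":[0,0,0],"twist":0}]' 20
python3 -m pendant '[{"jaw":0.2,"linear":[0,0,0],"twist":0},{"jaw":0.2,"linear":[0,0,0],"twist":0},{"jaw":0.2,"linear":[0,0,0],"twist":0}]' 20
python3 - <<'E'
from h import *
st()
# rack pose: fit from scene & top marks
T=np.load('pics/top0.npz'); S=np.load('pics/scene0.npz')
for nm,C in(('top',T),('scene',S)):
    W=cloud(C); im=cv2.cvtColor(C['color'],cv2.COLOR_BGR2HSV); 
    reg=(W[...,0]>.57)&(W[...,0]<.68)&(W[...,1]>-.35)&(W[...,1]<0)&(W[...,2]>.22)&(W[...,2]<.26)
    P={}
    for col,h0,s in (('blue',(100,130),90),('yellow',(18,35),110),('green',(45,85),60),('red',(0,8),110)):
        m=reg&(im[...,0]>=h0[0])&(im[...,0]<=h0[1])&(im[...,1]>s)
        n,l,st_,_=cv2.connectedComponentsWithStats(m.astype(np.uint8)); i=1+np.argmax(st_[1:,4]); v,u=np.nonzero(l==i)
        uc,vc=(u.min()+u.max())/2,(v.min()+v.max())/2
        q=W[l==i]; P[col]=(np.r_[q[:,:2].min(0),q[:,:2].max(0)]); print(nm,col,len(u),(uc,vc),np.median(q,0).round(4),'ymid',((q[:,1].min()+q[:,1].max())/2).round(4),'ray',ray(C,uc,vc,.237).round(4),'zr',q[:,2].min().round(3),q[:,2].max().round(3))
E
```

```text
time: 3.12
position: [0.4735, 0.0202, 0.052]
tool_rot: [0.035, 0.999, -0.0, 0.002]
ft_force: [1.1, -0.2, -0.4]
grip_width: 0.0683
grip_force: 0.0
time: 3.37
position: [0.4729, 0.02, 0.0514]
tool_rot: [0.035, 0.999, -0.0, 0.001]
ft_force: [-0.2, -1.6, -0.2]
grip_width: 0.0486
grip_force: 0.0
t 3.37 p [0.4729 0.02   0.0514] x [-0.998  0.069 -0.002] y [ 0.069  0.998 -0.   ] z [ 0.002 -0.    -1.   ] w 0.0486 gf 0.0 F [-0.2 -1.6 -0.2]
top blue 3 (np.float64(335.0), np.float64(204.0)) [ 0.6166 -0.0724  0.2395] ymid -0.0726 ray [ 0.6175 -0.0725  0.237 ] zr 0.233 0.24
top yellow 36 (np.float64(357.5), np.float64(207.0)) [ 0.6115 -0.1383  0.2367] ymid -0.1381 ray [ 0.6103 -0.1385  0.237 ] zr 0.23 0.245
top green 36 (np.float64(383.0), np.float64(209.0)) [ 0.6073 -0.2137  0.2388] ymid -0.2125 ray [ 0.6065 -0.2134  0.237 ] zr 0.231 0.247
top red 38 (np.float64(408.5), np.float64(211.0)) [ 0.6017 -0.2857  0.2378] ymid -0.2879 ray [ 0.6027 -0.2883  0.237 ] zr 0.23 0.246
scene blue 73 (np.float64(365.0), np.float64(198.5)) [ 0.6158 -0.0633  0.2367] ymid -0.0619 ray [ 0.6143 -0.0628  0.237 ] zr 0.224 0.245
scene yellow 85 (np.float64(388.5), np.float64(209.0)) [ 0.6109 -0.136   0.2361] ymid -0.1361 ray [ 0.6074 -0.1371  0.237 ] zr 0.226 0.245
scene green 94 (np.float64(414.0), np.float64(220.0)) [ 0.6054 -0.2115  0.2354] ymid -0.2112 ray [ 0.602 -0.212  0.237] zr 0.226 0.246
scene red 95 (np.float64(441.5), np.float64(231.5)) [ 0.6003 -0.286   0.2359] ymid -0.2863 ray [ 0.5979 -0.2871  0.237 ] zr 0.226 0.246
```

Mark fit so far: yaw about -3.9°, rack origin about (.6326,-.0985), drip place about (.582,-.173). Now I'll close on the block and slide.

```bash
python3 -m pendant '[{"jaw":0.2,"linear":[0,0,0],"twist":0},{"jaw":0.2,"linear":[0,0,0],"twist":0},{"jaw":0.2,"linear":[0,0,0],"twist":0},{"jaw":0.2,"linear":[0,0,0],"twist":0},{"jaw":0.2,"linear":[0,0,0],"twist":0},{"jaw":0.2,"linear":[0,-0.5,0],"twist":0},{"jaw":0.2,"linear":[-0.04,-1.6,0],"twist":0},{"jaw":0.2,"linear":[-0.04,-2,0],"twist":0},{"jaw":0.2,"linear":[-0.04,-2,0],"twist":0},{"jaw":0.2,"linear":[-0.04,-2,0],"twist":0},{"jaw":0.2,"linear":[-0.04,-2,0],"twist":0},{"jaw":0.2,"linear":[-0.04,-2,0],"twist":0}]' 20
python3 -m pendant '[{"jaw":0.2,"linear":[-0.04,-2,0],"twist":-0.5},{"jaw":0.2,"linear":[-0.04,-2,0],"twist":0},{"jaw":0.2,"linear":[-0.04,-1.5,0],"twist":0},{"jaw":0.2,"linear":[-0.04,-1,0],"twist":0},{"jaw":0.2,"linear":[0,0,0],"twist":0},{"jaw":0.2,"linear":[0,0,0],"twist":0}]'
python3 - <<'E'
from h import *
st(); c=shot('wrist','w2.png'); np.savez('pics/w2.npz',**c)
E
```

```text
time: 4.37
position: [0.4658, -0.1011, 0.0507]
tool_rot: [0.034, 0.999, 0.0, -0.0]
ft_force: [1.0, 3.5, 4.0]
grip_width: 0.0298
grip_force: 20.1
time: 4.87
position: [0.4641, -0.1672, 0.0507]
tool_rot: [0.031, 1.0, -0.001, 0.001]
ft_force: [-0.7, -3.6, 3.1]
grip_width: 0.03
grip_force: 20.0
t 4.87 p [ 0.4641 -0.1672  0.0507] x [-0.998  0.062 -0.001] y [ 0.062  0.998 -0.001] z [ 0.001 -0.001 -1.   ] w 0.03 gf 20.0 F [-0.7 -3.6  3.1]
```

View pics/w2.png

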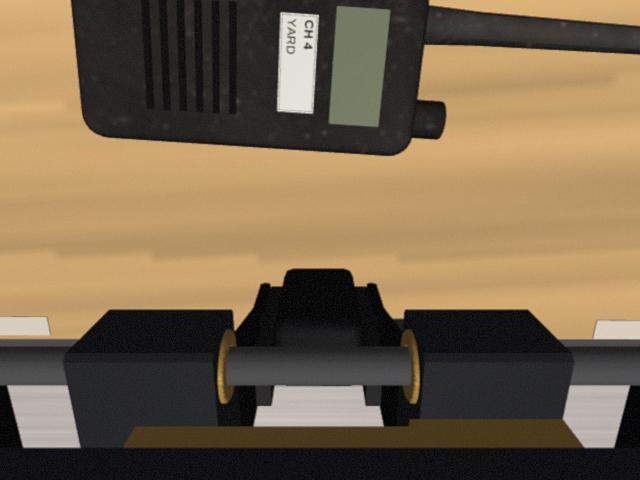

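Tape ends show on both sides at (50,325) and (595,330), so the tray is roughly centred. I'll release it, rise straight up and check.

```bash
python3 -m pendant '[{"jaw":0.7,"linear":[0,0,0],"twist":0},{"jaw":0.7,"linear":[0,0,0],"twist":0},{"jaw":0.7,"linear":[0,0,0],"twist":0},{"jaw":0.7,"linear":[0,0,0],"twist":0},{"jaw":0.7,"linear":[0,0,0],"twist":0},{"jaw":0.7,"linear":[0,0,-2],"twist":0},{"jaw":0.7,"linear":[0,0,-4],"twist":0},{"jaw":0.7,"linear":[0,0,-4],"twist":0},{"jaw":0.7,"linear":[0,0,-4],"twist":0},{"jaw":0.7,"linear":[0,0,-4],"twist":0},{"jaw":0.7,"linear":[0,0,-4],"twist":0},{"jaw":0.7,"linear":[0,0,-4],"twist":0}]'
python3 - <<'E'
from h import *
st(); c=shot('wrist','w3.png'); np.savez('pics/w3.npz',**c)
E
```

```text
time: 5.92
position: [0.4633, -0.165, 0.3125]
tool_rot: [0.03, 1.0, 0.0, -0.0]
ft_force: [0.0, -0.2, -1.3]
grip_width: 0.061
grip_force: 0.0
t 5.92 p [ 0.4633 -0.165   0.3125] x [-0.998  0.06   0.   ] y [0.06  0.998 0.   ] z [-0.  0. -1.] w 0.061 gf 0.0 F [ 0.  -0.2 -1.3]
```

View pics/w3.png

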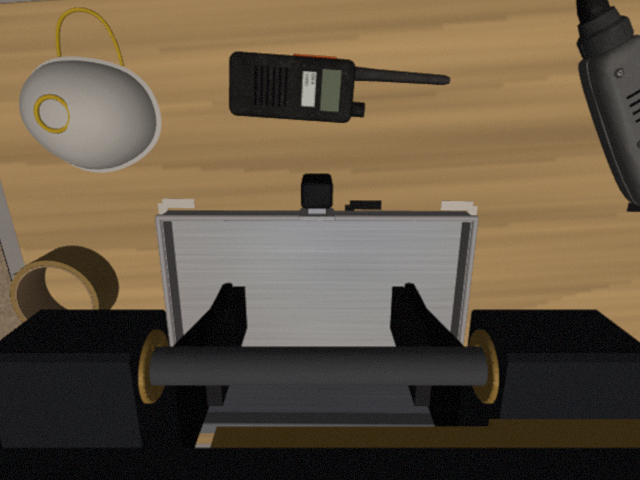

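```bash
python3 - <<'E'
from h import *
c=np.load('pics/w3.npz'); W=cloud(c); im=c['color'].astype(int)
a=np.degrees
wh=(im.min(-1)>185)&(abs(W[...,2]-.012)<.006)
n,l,s,_=cv2.connectedComponentsWithStats(wh.astype(np.uint8))
for i in range(1,n):
    if s[i,4]>60:
        v,u=np.nonzero(l==i)
        if v.min()<190 or v.max()>225: continue
        print(s[i].tolist(),'TL',ray(c,u.min(),v.min(),.012).round(4),'TR',ray(c,u.max(),v.min(),.012).round(4), 'slope line',np.polyfit(*(np.array([ray(c,x,v[u==x].min(),.012)[:2] for x in range(u.min()+5,u.max()-4)]).T[::-1]),1).round(4))
m=np.zeros((480,640),bool); m[165:215,295:340]=1; m&=(W[...,2]>.066)&(W[...,2]<.08); p=W[m]
print('block',cv2.minAreaRect(p[:,:2].astype(np.float32)*1000),(p[:,:2].min(0)+p[:,:2].max(0))/2)
e=np.array([col[k[0]] for u in list(range(170,295,5))+list(range(345,465,5)) for col in [W[195:235,u]] for k in [np.where((col[:,2]>.037)&(col[:,2]<.05))[0]] if len(k)])
f=np.polyfit(e[:,1],e[:,0],1); print('rim',f,a(-np.arctan(f[0])))
# tray left/right outer rim
for v in range(235,280,15):
    r=W[v]; k=np.where((r[:,2]>.037)&(r[:,2]<.05))[0]; print(v,k.min(),k.max(),r[k.min()].round(4),r[k.max()].round(4))
S=shot('scene'); im=S['color']; cv2.imwrite('pics/s2.png',cv2.resize(im[150:330,270:510],(800,600),interpolation=cv2.INTER_CUBIC)); np.savez('pics/s2.npz',**S)
E
```

```text
block ((463.9161376953125, -166.3505859375), (28.98431968688965, 25.20331382751465), 87.13488006591797) [ 0.46390693 -0.1663295 ]
rim [0.06395061 0.50151821] -3.6591173291179713
235 157 476 [ 0.5018 -0.3309  0.0444] [ 0.521  -0.0079  0.0461]
250 159 474 [ 0.5183 -0.3321  0.0433] [ 0.5379 -0.0084  0.044 ]
265 78 472 [ 0.5273 -0.415   0.0498] [ 0.5543 -0.0097  0.0442]
```

View pics/s2.png

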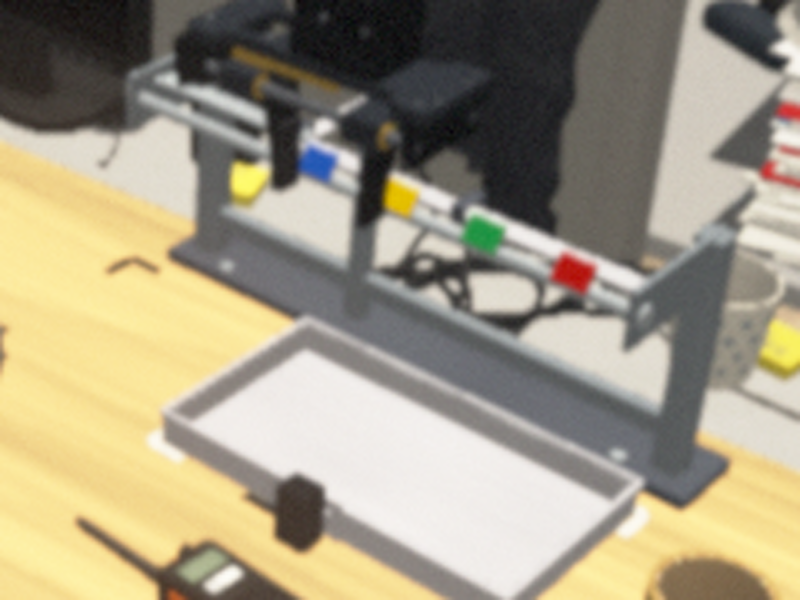

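```bash
python3 - <<'E'
from h import *
c=np.load('pics/w3.npz'); im=c['color'].astype(int)
print(im[195:216,180].sum(-1).tolist()); print(im[195:216,455].sum(-1).tolist()); print(im[206,150:205].sum(-1).tolist()); print(im[207,430:485].sum(-1).tolist())
for u,v in [(160,203),(194,203),(441,205),(476,205),(180,199),(455,201)]: print(u,v,ray(c,u,v,.012).round(4))
E
```

```text
[348, 344, 343, 348, 451, 487, 478, 486, 484, 493, 483, 483, 454, 380, 348, 234, 177, 154, 157, 165, 273]
[366, 367, 365, 360, 355, 363, 459, 495, 497, 492, 496, 498, 495, 497, 495, 390, 233, 161, 160, 161, 198]
[358, 349, 360, 363, 362, 362, 355, 377, 444, 474, 476, 475, 476, 473, 475, 479, 476, 476, 471, 473, 485, 483, 479, 474, 483, 485, 476, 476, 479, 481, 483, 482, 487, 479, 482, 483, 474, 489, 480, 478, 484, 488, 476, 487, 439, 339, 347, 346, 344, 343, 348, 352, 341, 354, 353]
[352, 351, 354, 353, 350, 348, 346, 348, 356, 346, 367, 444, 495, 500, 500, 494, 497, 496, 491, 501, 492, 495, 499, 490, 493, 495, 496, 498, 497, 490, 496, 490, 494, 491, 492, 490, 495, 498, 491, 490, 491, 496, 494, 491, 492, 490, 476, 431, 362, 363, 358, 365, 362, 356, 357]
160 203 [ 0.4758 -0.3348  0.012 ]
194 203 [ 0.478  -0.2986  0.012 ]
441 205 [ 0.4963 -0.0345  0.012 ]
476 205 [0.4986 0.003  0.012 ]
180 199 [ 0.4728 -0.3128  0.012 ]
455 201 [ 0.4928 -0.0196  0.012 ]
```

The tray is home to about 1 mm. The tape gives the drip centre (.5831,-.1733) with yaw -3.9°, which puts the rack origin at (.633,-.0986). Next is the knob, using the first top and scene frames.

```bash
cat >> h.py <<'E'
O=np.array([.633,-.0986]); yaw=np.radians(-3.9); X=np.array([np.cos(yaw),np.sin(yaw)]); Y=np.array([-np.sin(yaw),np.cos(yaw)])
def w2r(p): d=np.asarray(p)[...,:2]-O; return np.stack([d@X,d@Y],-1)
def r2w(x,y): return O+x*X+y*Y
E
python3 - <<'E'
from h import *
for nm in('top0','scene0'):
    C=np.load(f'pics/{nm}.npz'); W=cloud(C)
    r=w2r(W); m=(abs(r[...,0])<.03)&(r[...,1]>0)&(r[...,1]<.26)&(W[...,2]>.255)&(W[...,2]<.3)
    p=W[m]; print(nm,m.sum(), np.median(r[m],0).round(4), p[:,2].max().round(3),r[m].min(0).round(3),r[m].max(0).round(3))
    k=m&(W[...,2]>.275); print(np.median(r[k],0).round(4),k.sum())
    print('darkest px',[ (u,v,C['color'][v,u].tolist()) for v,u in zip(*np.nonzero(m))][:6])
    s=(abs(r[...,0])<.03)&(W[...,2]>.225)&(W[...,2]<.25)&(r[...,1]>0)&(r[...,1]<.24); print('strip y range',r[s].min(0).round(3),r[s].max(0).round(3),np.median(r[s],0).round(3))
    b=(abs(r[...,0])<.02)&(W[...,2]>.2)&(W[...,2]<.22)&(r[...,1]>.08)&(r[...,1]<.22); print('rail x',np.median(r[b],0).round(4),b.sum(),np.median(W[b][:,2]))
o,_=st(); print(w2r(o['position']))
E
```

```text
top0 52 [-0.0052  0.1853] 0.291 [-0.012  0.177] [0.008 0.195]
[-0.0032  0.1859] 40
darkest px [(np.int64(278), np.int64(186), [78, 83, 88]), (np.int64(279), np.int64(186), [72, 78, 82]), (np.int64(280), np.int64(186), [67, 76, 80]), (np.int64(281), np.int64(186), [74, 80, 84]), (np.int64(277), np.int64(187), [83, 88, 90]), (np.int64(278), np.int64(187), [72, 78, 82])]
strip y range [-0.026  0.   ] [0.029 0.238] [-0.003  0.083]
rail x [-0.0058  0.1561] 73 0.21558278756013372
scene0 86 [-0.0063  0.1827] 0.29 [-0.016  0.175] [0.007 0.194]
[-0.0062  0.1829] 43
darkest px [(np.int64(324), np.int64(159), [75, 81, 82]), (np.int64(325), np.int64(159), [70, 65, 66]), (np.int64(326), np.int64(159), [81, 56, 54]), (np.int64(327), np.int64(159), [90, 57, 52]), (np.int64(323), np.int64(160), [67, 73, 76]), (np.int64(324), np.int64(160), [59, 60, 63])]
strip y range [-0.027  0.001] [0.03  0.239] [-0.006  0.081]
rail x [-0.0051  0.1468] 165 0.21657757546847445
t 6.02 p [ 0.4673 -0.1675  0.3173] x [-0.998  0.06  -0.013] y [ 0.06   0.998 -0.007] z [ 0.013 -0.008 -1.   ] w 0.0606 gf 0.0 F [ 0.7 -0.5  0.8]
[-0.16062823 -0.08000212]
```

```bash
sed -i 's/O=np.array(\[.633,-.0986\])/O=np.array([.6305,-.0985])/' h.py; python3 -m pendant '[{"jaw":0.6,"linear":[0,0,-2.5],"twist":0},{"jaw":0.6,"linear":[-2.05,3.27,0],"twist":0},{"jaw":0.6,"linear":[-2.05,3.27,0],"twist":0},{"jaw":0.6,"linear":[-2.05,3.27,0],"twist":0},{"jaw":0.6,"linear":[-2.05,3.27,0],"twist":0},{"jaw":0.6,"linear":[-2.05,3.27,0],"twist":0},{"jaw":0.6,"linear":[-2.05,3.27,0],"twist":0},{"jaw":0.6,"linear":[-2.05,3.27,0],"twist":0},{"jaw":0.6,"linear":[-2.05,3.27,0],"twist":0.5},{"jaw":0.6,"linear":[0,0,0],"twist":0},{"jaw":0.6,"linear":[0,0,0],"twist":0}]'
python3 - <<'E'
from h import *
o,r=st(); print(w2r(o['position']))
p=np.r_[r2w(0,.185),.267]; print('tool delta cm',((p-o['position'])@r*100).round(2))
c=shot('wrist','w4.png'); W=cloud(c); rr=w2r(W)
m=(W[...,2]>.275)&(W[...,2]<.295)&(abs(rr[...,0])<.03)&(abs(rr[...,1]-.185)<.03); print(m.sum(),np.nanmedian(rr[m],0) if m.sum() else '')
E
```

```text
time: 6.93
position: [0.6433, 0.0875, 0.3334]
tool_rot: [0.033, 0.999, -0.0, -0.001]
ft_force: [0.0, 0.2, -0.1]
grip_width: 0.0522
grip_force: 0.0
t 6.93 p [0.6433 0.0875 0.3334] x [-0.998  0.065  0.003] y [ 0.065  0.998 -0.   ] z [-0.003 -0.    -1.   ] w 0.0522 gf 0.0 F [ 0.   0.2 -0.1]
[1.34007221e-04 1.86475934e-01]
tool delta cm [-0.01 -0.15  6.64]
1193 [0.00043245 0.18578389]
```

View pics/w4.png

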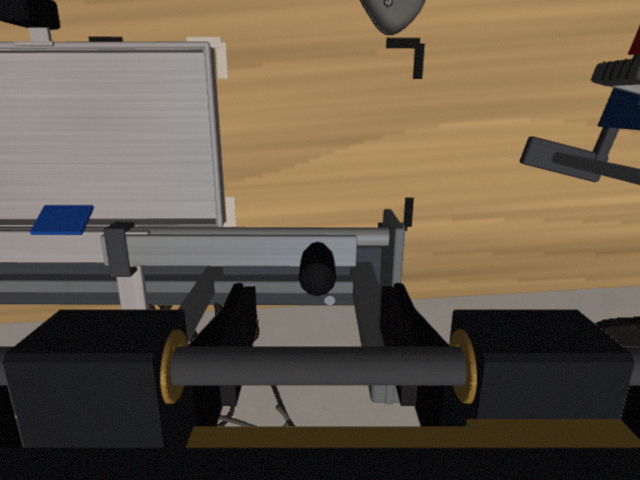

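The knob at (318,268) is seen between the fingers, and the measured rack y is .186, so the keeper starts about 16 mm open. I'll go down, grip it and open it.

```bash
python3 -m pendant '[{"jaw":0.6,"linear":[0,-0.1,2.2],"twist":0},{"jaw":0.6,"linear":[0,0,2.2],"twist":0},{"jaw":0.6,"linear":[0,0,2.2],"twist":0},{"jaw":0.1,"linear":[0,0,0],"twist":0},{"jaw":0.1,"linear":[0,0,0],"twist":0},{"jaw":0.1,"linear":[0,0,0],"twist":0},{"jaw":0.1,"linear":[0,0,0],"twist":0},{"jaw":0.1,"linear":[0,0,0],"twist":0},{"jaw":0.1,"linear":[0,0,0],"twist":0},{"jaw":0.1,"linear":[0,-1,0],"twist":0},{"jaw":0.1,"linear":[0,-2,0],"twist":0},{"jaw":0.1,"linear":[0,-2.5,0],"twist":0}]' 15
python3 -m pendant '[{"jaw":0.1,"linear":[0,-2.5,0],"twist":0},{"jaw":0.1,"linear":[0,-2,0],"twist":0},{"jaw":0.1,"linear":[0,-1.5,0],"twist":0},{"jaw":0.1,"linear":[0,-1,0],"twist":0},{"jaw":0.1,"linear":[0,0,0],"twist":0},{"jaw":0.1,"linear":[0,0,0],"twist":0}]'
python3 - <<'E'
from h import *
o,r=st(); print(w2r(o['position']))
E
```

```text
time: 7.98
position: [0.6404, 0.0306, 0.271]
tool_rot: [0.033, 0.999, 0.001, 0.002]
ft_force: [1.4, 2.7, 3.1]
grip_width: 0.0183
grip_force: 15.0
time: 8.48
position: [0.6356, -0.0372, 0.2709]
tool_rot: [0.035, 0.999, 0.004, 0.002]
ft_force: [1.8, 9.1, 6.1]
grip_width: 0.0184
grip_force: 15.0
t 8.48 p [ 0.6356 -0.0372  0.2709] x [-0.998  0.07  -0.003] y [0.07  0.998 0.008] z [ 0.004  0.007 -1.   ] w 0.0184 gf 15.0 F [1.8 9.1 6.1]
[0.00096188 0.06152048]
```

```bash
python3 -m pendant '[{"jaw":0.6,"linear":[0,0.3,0],"twist":0},{"jaw":0.6,"linear":[0,0,0],"twist":0},{"jaw":0.6,"linear":[0,0,0],"twist":0},{"jaw":0.6,"linear":[0,0,0],"twist":0},{"jaw":0.6,"linear":[0,0,0],"twist":0},{"jaw":0.6,"linear":[0,0,-3.5],"twist":0},{"jaw":0.6,"linear":[0,0,-3.5],"twist":0},{"jaw":0.6,"linear":[2.3,3.38,0],"twist":0},{"jaw":0.6,"linear":[2.3,3.38,0],"twist":0},{"jaw":0.6,"linear":[2.3,3.38,0],"twist":0},{"jaw":0.6,"linear":[2.3,3.38,0],"twist":0},{"jaw":0.6,"linear":[2.3,3.38,0],"twist":0}]'
python3 -m pendant '[{"jaw":0.6,"linear":[2.3,3.38,0],"twist":0},{"jaw":0.6,"linear":[2.3,3.38,0],"twist":0},{"jaw":0.6,"linear":[2.3,3.38,0],"twist":0},{"jaw":0.6,"linear":[2.3,3.38,0],"twist":0},{"jaw":0.6,"linear":[0,0,0],"twist":-7},{"jaw":0.6,"linear":[0,0,0],"twist":-7},{"jaw":0.6,"linear":[0,0,0],"twist":-7},{"jaw":0.6,"linear":[0,0,0],"twist":-7},{"jaw":0.6,"linear":[0,0,0],"twist":-7},{"jaw":0.6,"linear":[0,0,0],"twist":-7},{"jaw":0.6,"linear":[0,0,0],"twist":-7},{"jaw":0.6,"linear":[0,0,0],"twist":-7}]'
python3 -m pendant '[{"jaw":0.6,"linear":[0,0,0],"twist":-7},{"jaw":0.6,"linear":[0,0,0],"twist":-7},{"jaw":0.6,"linear":[0,0,0],"twist":-6.7},{"jaw":0.6,"linear":[0,0,0],"twist":0},{"jaw":0.6,"linear":[0,0,0],"twist":0}]'
python3 - <<'E'
from h import *
o,r=st(); print(o['q'])
c=shot('wrist','w5.png'); np.savez('pics/w5.npz',**c)
E
```

```text
time: 9.48
position: [0.5307, 0.1401, 0.3395]
tool_rot: [0.035, 0.999, -0.0, -0.0]
ft_force: [-0.1, 0.1, -0.5]
grip_width: 0.0523
grip_force: 0.0
time: 10.48
position: [0.4495, 0.2801, 0.3394]
tool_rot: [-0.441, 0.897, -0.0, -0.0]
ft_force: [0.1, -0.0, 0.2]
grip_width: 0.0522
grip_force: 0.0
time: 10.9
position: [0.4495, 0.2802, 0.3394]
tool_rot: [-0.592, 0.806, -0.0, -0.0]
ft_force: [-0.2, 0.2, 0.0]
grip_width: 0.0522
grip_force: 0.0
t 10.9 p [0.4495 0.2802 0.3394] x [-0.3   -0.954  0.   ] y [-0.954  0.3    0.   ] z [-0. -0. -1.] w 0.0522 gf 0.0 F [-0.2  0.2  0. ]
[ 3.46490469e-01  2.90017046e-01  1.53739842e+00 -2.69368324e-04
  1.31457540e+00 -2.49036526e+00]
```

View pics/w5.png

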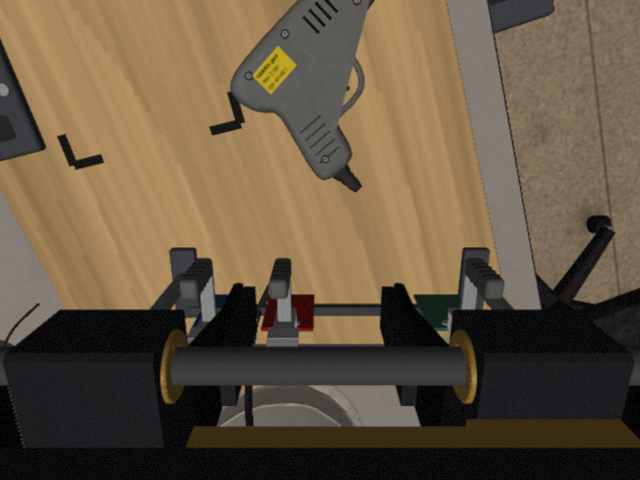

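The wrist view shows the posts: blue at (192,280), red at (281,272) and green at (485,275). Their tops are visible, so I'll measure them by depth.

```bash
python3 - <<'E'
from h import *
c=np.load('pics/w5.npz'); W=cloud(c)
m=(W[...,2]>.190)&(W[...,2]<.207); m[320:]=0; m[:220]=0
n,l,s,_=cv2.connectedComponentsWithStats(m.astype(np.uint8))
for i in range(1,n):
    if s[i,4]>60:
        q=W[l==i]; print(s[i].tolist(),'med',np.median(q,0).round(4),'rect',[np.round(a,1) for a in cv2.minAreaRect(q[:,:2].astype(np.float32)*1000)])
# stand rail direction: far-away points z~.177 dark bits; use hook tops
E
```

```text
[180, 275, 22, 24, 460] med [0.5543 0.2972 0.1986] rect [array([555.8, 298.2]), array([16. , 14.1]), np.float64(71.2)]
[269, 275, 20, 24, 440] med [0.4925 0.3162 0.1988] rect [array([493.2, 317.7]), array([15.7, 14. ]), np.float64(71.5)]
[481, 275, 24, 24, 487] med [0.3428 0.3636 0.1988] rect [array([342. , 365.5]), array([16. , 13.7]), np.float64(72.1)]
```

```bash
python3 -m pendant '[{"jaw":0.45,"linear":[-2.43,-1.5,0],"twist":0},{"jaw":0.45,"linear":[-2.43,-1.5,0],"twist":0},{"jaw":0.45,"linear":[0,0,3.5],"twist":0},{"jaw":0.45,"linear":[0,0,3.5],"twist":0},{"jaw":0.45,"linear":[0,0,3.5],"twist":0},{"jaw":0.45,"linear":[0,0,3],"twist":0},{"jaw":0.45,"linear":[0,0,2],"twist":0},{"jaw":0.45,"linear":[0,0,1],"twist":0},{"jaw":0.45,"linear":[0,0,0],"twist":0},{"jaw":0.05,"linear":[0,0,0],"twist":0},{"jaw":0.05,"linear":[0,0,0],"twist":0},{"jaw":0.05,"linear":[0,0,0],"twist":0}]' 45
python3 -m pendant '[{"jaw":0.05,"linear":[0,0,0],"twist":0},{"jaw":0.05,"linear":[0,0,0],"twist":0},{"jaw":0.05,"linear":[0,0,0],"twist":0},{"jaw":0.05,"linear":[0,0,0],"twist":0}]'
python3 - <<'E'
from h import *
o,r=st(); print(((np.array([.493,.3175,.174])-o['position'])@r*100).round(2))
E
```

```text
time: 11.95
position: [0.4938, 0.3185, 0.1764]
tool_rot: [-0.593, 0.805, -0.0, 0.002]
ft_force: [0.0, -0.2, -0.4]
grip_width: 0.0263
grip_force: 0.0
time: 12.28
position: [0.493, 0.3183, 0.1756]
tool_rot: [-0.593, 0.805, -0.0, 0.001]
ft_force: [-0.2, 1.1, 3.8]
grip_width: 0.0138
grip_force: 45.0
t 12.28 p [0.493  0.3183 0.1756] x [-0.297 -0.955 -0.001] y [-0.955  0.297 -0.001] z [ 0.002  0.001 -1.   ] w 0.0138 gf 45.0 F [-0.2  1.1  3.8]
[ 0.08 -0.02  0.16]
```

```bash
python3 -m pendant '[{"jaw":0.05,"linear":[0,0,-1],"twist":0},{"jaw":0.05,"linear":[0,0,-1.1],"twist":0},{"jaw":0.05,"linear":[0,0,-1],"twist":0},{"jaw":0.05,"linear":[0,0,0],"twist":0},{"jaw":0.05,"linear":[0,0,0],"twist":0}]' 45
python3 - <<'E'
from h import *
o,r=st()
c=shot('wrist','w6.png'); np.savez('pics/w6.npz',**c)
s=shot('scene'); cv2.imwrite('pics/s6.png',np.hstack([cv2.resize(s['color'][140:290,120:290],(453,400),interpolation=cv2.INTER_CUBIC),cv2.resize(c['color'][200:440,160:360],(333,400))]))
E
```

```text
time: 12.7
position: [0.4931, 0.3182, 0.2066]
tool_rot: [-0.593, 0.805, -0.0, 0.001]
ft_force: [-0.0, 0.0, -1.6]
grip_width: 0.0136
grip_force: 45.0
t 12.7 p [0.4931 0.3182 0.2066] x [-0.297 -0.955 -0.001] y [-0.955  0.297 -0.002] z [ 0.002  0.001 -1.   ] w 0.0136 gf 45.0 F [-0.   0.  -1.6]
```

View pics/s6.png

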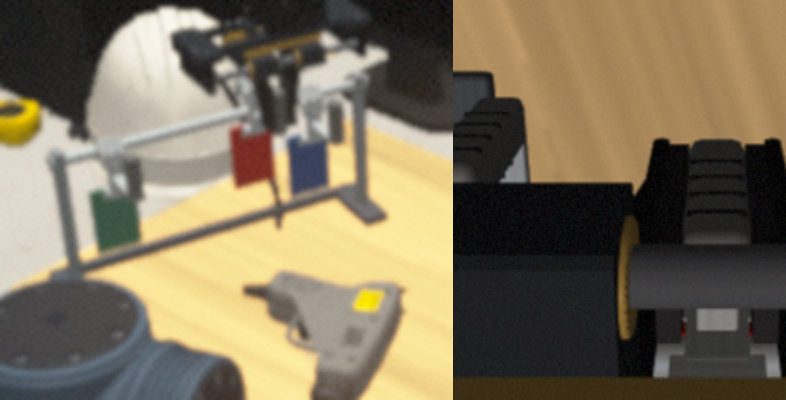

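The red hanger is up, level and free of the stand rail (scene crop). I'll pull it out along -x of the stand, raise it and carry it to the loading gap front.

```bash
python3 -m pendant '[{"jaw":0.05,"linear":[1.5,0,0],"twist":0},{"jaw":0.05,"linear":[2.5,0,0],"twist":0},{"jaw":0.05,"linear":[2.5,0,0],"twist":0},{"jaw":0.05,"linear":[2.5,0,0],"twist":0},{"jaw":0.05,"linear":[0,0,-1.8],"twist":0},{"jaw":0.05,"linear":[0,0,-1.7],"twist":0},{"jaw":0.05,"linear":[3,-1.18,0],"twist":0},{"jaw":0.05,"linear":[3.1,-1.18,0],"twist":0},{"jaw":0.05,"linear":[3.1,-1.18,0],"twist":0},{"jaw":0.05,"linear":[3.1,-1.18,0],"twist":0},{"jaw":0.05,"linear":[3.1,-1.18,0],"twist":0},{"jaw":0.05,"linear":[0,0,0],"twist":0}]' 45
python3 -m pendant '[{"jaw":0.05,"linear":[0,0,0],"twist":7},{"jaw":0.05,"linear":[0,0,0],"twist":7},{"jaw":0.05,"linear":[0,0,0],"twist":7},{"jaw":0.05,"linear":[0,0,0],"twist":7},{"jaw":0.05,"linear":[0,0,0],"twist":7},{"jaw":0.05,"linear":[0,0,0],"twist":7},{"jaw":0.05,"linear":[0,0,0],"twist":7},{"jaw":0.05,"linear":[0,0,0],"twist":7},{"jaw":0.05,"linear":[0,0,0],"twist":7},{"jaw":0.05,"linear":[0,0,0],"twist":7},{"jaw":0.05,"linear":[0,0,0],"twist":6.6},{"jaw":0.05,"linear":[0,0,0],"twist":0}]'
python3 - <<'E'
from h import *
o,r=st(); p=np.r_[r2w(-.165,.155),.2415]; print('delta',((p-o['position'])@r*100).round(2),'yaw',np.degrees(np.arctan2(r[1,0],r[0,0])))
c=shot('scene'); cv2.imwrite('pics/s7.png',cv2.resize(c['color'][120:300,230:470],(800,600),interpolation=cv2.INTER_CUBIC))
E
```

```text
time: 13.8
position: [0.4772, 0.0787, 0.2397]
tool_rot: [-0.583, 0.812, -0.01, -0.008]
ft_force: [0.0, 1.5, -1.9]
grip_width: 0.0139
grip_force: 5.3
time: 14.8
position: [0.4763, 0.0828, 0.2396]
tool_rot: [0.044, 0.999, -0.011, -0.0]
ft_force: [0.8, -0.4, -2.1]
grip_width: 0.0135
grip_force: 45.0
t 14.8 p [0.4763 0.0828 0.2396] x [-0.996  0.088 -0.   ] y [ 0.088  0.996 -0.022] z [-0.002 -0.022 -1.   ] w 0.0135 gf 45.0 F [ 0.8 -0.4 -2.1]
delta [-0.15 -1.54 -0.15] yaw 174.9686288151379
```

View pics/s7.png

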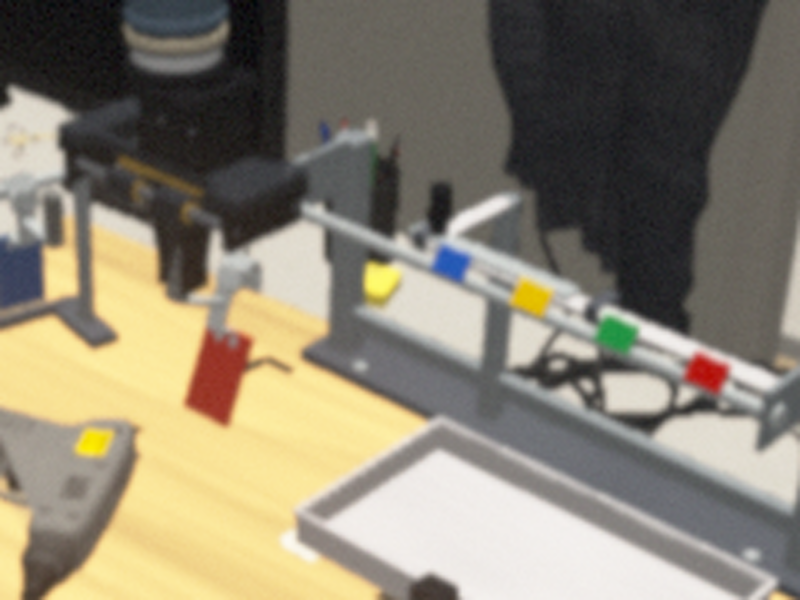

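The grip slackened on the way (5.3 N), and the red panel now leans, with its bottom toward the robot at (225,390). I'll measure the pitch.

```bash
cat > pm.py <<'E'
from h import *
def pm(h,cam='scene',s=None):
    o,r=st(); s=s or shot(cam); W=cloud(s); im=cv2.cvtColor(s['color'],cv2.COLOR_BGR2HSV); p=o['position']
    near=np.linalg.norm(W[...,:2]-p[:2],axis=-1)<.16
    m=near&(W[...,2]<p[2]-.03)&(W[...,2]>.05)&(im[...,1]>90)&(im[...,0]>=h[0])&(im[...,0]<=h[1])
    n,l,ss,_=cv2.connectedComponentsWithStats(m.astype(np.uint8)); i=1+np.argmax(ss[1:,4]); m=cv2.erode((l==i).astype(np.uint8),np.ones((2,2)))>0
    q=W[m]; c=q.mean(0); n=np.linalg.svd(q-c)[2][2]; n*=-np.sign(n[:2]@r[:2,0])
    print(m.sum(),'panel centre',c.round(4),'normal',n.round(3),'pitch',np.degrees(np.arcsin(n[2])).round(1),'yaw',np.degrees(np.arctan2(n[1],n[0])).round(1))
    print('rel to TCP in tool',((c-p)@r).round(4))
    return c,n,W,o,r
E
python3 - <<'E'
from pm import *
s=shot('scene'); c,n,W,o,r=pm((0,8),s=s)
# hook top: highest pts in front of tool 0.04..0.09, |y|<.02
L=(W-o['position'])@r
m=(L[...,0]<-.045)&(L[...,0]>-.085)&(abs(L[...,1])<.02)&(L[...,2]>-.035)&(L[...,2]<.06)
q=L[m]; k=np.argsort(q[:,2]); print(m.sum(),q[k[:12]].round(4).tolist())
E
```

```text
t 14.9 p [0.4765 0.0826 0.2398] x [-0.997  0.083 -0.001] y [ 0.083  0.996 -0.023] z [-0.001 -0.023 -1.   ] w 0.0138 gf 45.0 F [ 0.4 -0.5 -1.4]
258 panel centre [0.5066 0.0747 0.1313] normal [ 0.907 -0.149 -0.395] pitch -23.3 yaw -9.3
rel to TCP in tool [-0.0306 -0.0029  0.1086]
116 [[-0.0599, 0.0079, 0.0128], [-0.0617, -0.0083, 0.0134], [-0.0605, 0.0013, 0.0136], [-0.0494, -0.0026, 0.0137], [-0.0644, -0.0092, 0.0141], [-0.0612, -0.0053, 0.0143], [-0.0583, 0.0063, 0.0145], [-0.0641, 0.0012, 0.0149], [-0.0567, 0.0011, 0.0149], [-0.066, -0.0005, 0.0149], [-0.058, 0.0096, 0.0156], [-0.0566, 0.0119, 0.0159]]
```

The pitch is about 24° nose-down. I'll re-level it by bringing the back leg's tip down on the rail top in the loading gap, letting the post turn in the pads. First step is moving to the front of the gap, higher.

```bash
python3 -m pendant '[{"jaw":0.05,"linear":[0,0,-2.4],"twist":-0.9},{"jaw":0.05,"linear":[-1.6,-1.5,0],"twist":0},{"jaw":0.05,"linear":[0,0,0],"twist":0},{"jaw":0.05,"linear":[0,0,0],"twist":0},{"jaw":0.05,"linear":[0,0,0],"twist":0}]' 45
python3 - <<'E'
from pm import *
s=shot('scene'); c,n,W,o,r=pm((0,8),s=s); print(w2r(o['position']))
p=np.r_[r2w(-.0605,.155),.264]; print('delta',((p-o['position'])@r*100).round(2))
L=np.stack([*(w2r(W)-w2r(o['position'])).transpose(2,0,1),W[...,2]-o['position'][2]],-1)
m=(L[...,0]>.035)&(L[...,0]<.085)&(abs(L[...,1])<.02)&(L[...,2]>-.06)&(L[...,2]<.03)
q=L[m]; print(m.sum(),'hook bbox',np.percentile(q,[2,98],axis=0).round(4).tolist())
E
```

```text
time: 15.32
position: [0.4908, 0.0668, 0.2639]
tool_rot: [0.035, 0.999, -0.011, -0.001]
ft_force: [-0.6, 0.2, -2.4]
grip_width: 0.0137
grip_force: 45.0
t 15.37 p [0.4907 0.0669 0.2638] x [-0.998  0.07   0.001] y [ 0.07   0.997 -0.023] z [-0.003 -0.023 -1.   ] w 0.0136 gf 45.0 F [-0.4  0.6 -1.6]
274 panel centre [0.5214 0.0594 0.1564] normal [ 0.914 -0.105 -0.392] pitch -23.1 yaw -6.6
rel to TCP in tool [-0.0314 -0.0028  0.1075]
[-0.15076719  0.15550343]
delta [-9.03 -0.03 -0.03]
174 hook bbox [[0.0354, -0.0138, -0.0543], [0.0711, 0.0126, -0.0142]]
```

```bash
python3 -m pendant '[{"jaw":0.05,"linear":[-2,0,0],"twist":0},{"jaw":0.05,"linear":[-2.5,0,0],"twist":0},{"jaw":0.05,"linear":[-2.5,0,0],"twist":0},{"jaw":0.05,"linear":[-2,0,0],"twist":0},{"jaw":0.05,"linear":[0,0,0],"twist":0},{"jaw":0.05,"linear":[0,0,0],"twist":0}]' 25
python3 -m pendant '[{"jaw":0.05,"linear":[0.15,0,0.4],"twist":0},{"jaw":0.05,"linear":[0.15,0,0.4],"twist":0},{"jaw":0.05,"linear":[0.15,0,0.4],"twist":0},{"jaw":0.05,"linear":[0.15,0,0.4],"twist":0},{"jaw":0.05,"linear":[0,0,0],"twist":0}]'
python3 - <<'E'
from pm import *
c,n,W,o,r=pm((0,8)); print(w2r(o['position']))
E
```

```text
time: 15.87
position: [0.5809, 0.0605, 0.2636]
tool_rot: [0.035, 0.999, -0.011, -0.001]
ft_force: [-0.9, -0.4, -1.5]
grip_width: 0.0139
grip_force: 25.0
time: 16.28
position: [0.5759, 0.0602, 0.2485]
tool_rot: [0.035, 0.999, -0.012, 0.001]
ft_force: [4.7, -0.1, 1.4]
grip_width: 0.014
grip_force: 25.0
t 16.28 p [0.5759 0.0602 0.2485] x [-0.997  0.071 -0.004] y [ 0.071  0.997 -0.023] z [ 0.002 -0.023 -1.   ] w 0.014 gf 25.0 F [ 4.7 -0.1  1.4]
267 panel centre [0.6231 0.05   0.1461] normal [ 0.959 -0.102 -0.264] pitch -15.3 yaw -6.1
rel to TCP in tool [-0.0475 -0.0045  0.1028]
[-0.06528075  0.15461623]
```

It is levelling (pitch 15° now), so I'll continue.

```bash
python3 -m pendant '[{"jaw":0.05,"linear":[0.1,0,0.4],"twist":0},{"jaw":0.05,"linear":[0.1,0,0.4],"twist":0},{"jaw":0.05,"linear":[0.1,0,0.4],"twist":0},{"jaw":0.05,"linear":[0,0,0.3],"twist":0},{"jaw":0.05,"linear":[0,0,0],"twist":0},{"jaw":0.05,"linear":[0,0,0],"twist":0}]'
python3 - <<'E'
from pm import *
s=shot('scene'); c,n,W,o,r=pm((0,8),s=s); print(w2r(o['position']))
L=np.stack([*(w2r(W)-w2r(o['position'])).transpose(2,0,1),W[...,2]-o['position'][2]],-1)
m=(L[...,0]>.035)&(L[...,0]<.085)&(abs(L[...,1])<.02)&(L[...,2]>-.06)&(L[...,2]<.03)
q=L[m]; print(m.sum(),'hook bbox',np.percentile(q,[2,98],axis=0).round(4).tolist())
E
```

```text
time: 16.83
position: [0.575, 0.0596, 0.2337]
tool_rot: [0.036, 0.999, -0.012, 0.003]
ft_force: [8.1, -0.4, 0.5]
grip_width: 0.0137
grip_force: 25.0
t 16.88 p [0.575  0.0596 0.2337] x [-0.997  0.071 -0.007] y [ 0.071  0.997 -0.023] z [ 0.005 -0.024 -1.   ] w 0.014 gf 25.0 F [6.8 0.2 0.3]
268 panel centre [0.6247 0.05   0.1317] normal [ 0.971 -0.095 -0.219] pitch -12.7 yaw -5.6
rel to TCP in tool [-0.0496 -0.0037  0.1025]
[-0.06613094  0.15395103]
187 hook bbox [[0.0383, -0.0174, -0.0591], [0.0726, 0.014, -0.0037]]
```

The force pattern shows the back leg is already behind the rail, with the rail in the hook's mouth. I'll go forward a touch and lower with a light grip so the V seats and levels itself.

```bash
python3 -m pendant '[{"jaw":0.05,"linear":[-0.3,0,0.4],"twist":0},{"jaw":0.05,"linear":[-0.1,0,0.4],"twist":0},{"jaw":0.05,"linear":[0,0,0.4],"twist":0},{"jaw":0.05,"linear":[0,0,0.4],"twist":0},{"jaw":0.05,"linear":[0,0,0.3],"twist":0},{"jaw":0.05,"linear":[0,0,0.3],"twist":0},{"jaw":0.05,"linear":[0,0,0],"twist":0},{"jaw":0.05,"linear":[0,0,0],"twist":0}]' 8
python3 - <<'E'
from pm import *
s=shot('scene','s8.png'); c,n,W,o,r=pm((0,8),s=s); print(w2r(o['position']))
E
```

```text
time: 17.55
position: [0.5754, 0.0593, 0.2108]
tool_rot: [0.035, 0.999, -0.012, -0.001]
ft_force: [0.6, 0.1, -1.7]
grip_width: 0.0141
grip_force: 8.0
t 17.6 p [0.5754 0.0593 0.2109] x [-0.997  0.071  0.002] y [ 0.071  0.997 -0.023] z [-0.003 -0.023 -1.   ] w 0.0139 gf 8.0 F [-0.3 -0.3 -2. ]
207 panel centre [0.6489 0.0486 0.1218] normal [ 0.994 -0.099  0.038] pitch 2.2 yaw -5.7
rel to TCP in tool [-0.0742 -0.0034  0.089 ]
[-0.06567748  0.15370556]
```

```bash
python3 -m pendant '[{"jaw":0.25,"linear":[0,0,0],"twist":0},{"jaw":0.25,"linear":[0,0,0],"twist":0},{"jaw":0.25,"linear":[0,0,0],"twist":0},{"jaw":0.25,"linear":[0,0,0],"twist":0},{"jaw":0.25,"linear":[0,0,0],"twist":0},{"jaw":0.25,"linear":[0,0,0],"twist":0}]'
python3 - <<'E'
from pm import *
s=shot('scene'); c,n,W,o,r=pm((0,8),s=s); print(w2r(o['position']),w2r(c))
c=shot('wrist'); cv2.imwrite('pics/w9.png',np.hstack([cv2.resize(c['color'],(400,300)),cv2.resize(s['color'][130:280,270:470],(400,300),interpolation=cv2.INTER_CUBIC)]))
E
```

```text
time: 18.1
position: [0.5765, 0.0592, 0.2117]
tool_rot: [0.035, 0.999, -0.012, 0.0]
ft_force: [0.1, 0.2, -0.2]
grip_width: 0.0221
grip_force: 0.0
t 18.15 p [0.5765 0.0592 0.2117] x [-0.997  0.071 -0.001] y [ 0.071  0.997 -0.023] z [-0.    -0.023 -1.   ] w 0.0216 gf 0.0 F [-0.7 -0.4 -1. ]
203 panel centre [0.6479 0.0504 0.1215] normal [ 0.996 -0.085  0.022] pitch 1.3 yaw -4.9
rel to TCP in tool [-0.0717 -0.0017  0.0903]
[-0.06458509  0.15369206] [0.00719533 0.14973862]
```

View pics/w9.png

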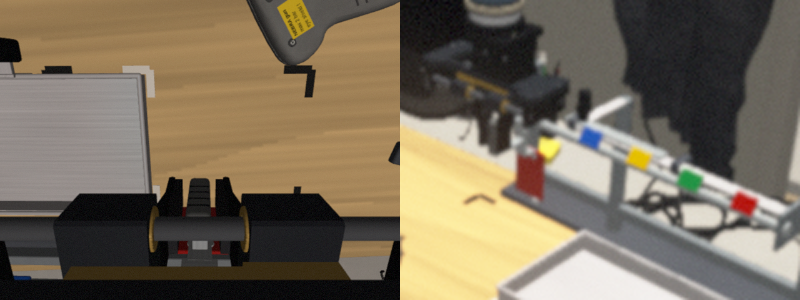

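The red hanger hangs level on its own in the gap, and the tray is unmoved. I'll regrip lightly and slide it.

```bash
python3 -m pendant '[{"jaw":0.05,"linear":[0,0,0],"twist":0},{"jaw":0.05,"linear":[0,0,0],"twist":0},{"jaw":0.05,"linear":[0,0,0],"twist":0},{"jaw":0.05,"linear":[0,-1,0.02],"twist":0},{"jaw":0.05,"linear":[0,-2,0.05],"twist":0},{"jaw":0.05,"linear":[0,-2,0.05],"twist":0},{"jaw":0.05,"linear":[0,-2,0.05],"twist":0},{"jaw":0.05,"linear":[0,-2,0.05],"twist":0},{"jaw":0.05,"linear":[0,-1,0.02],"twist":0},{"jaw":0.05,"linear":[0,0,0],"twist":0},{"jaw":0.05,"linear":[0,0,0],"twist":0}]' 10
python3 - <<'E'
from h import *
o,r=st(); print(w2r(o['position']))
E
```

```text
time: 19.12
position: [0.5694, -0.0415, 0.2116]
tool_rot: [0.036, 0.999, -0.012, 0.0]
ft_force: [1.0, -1.5, -0.2]
grip_width: 0.014
grip_force: 10.0
t 19.12 p [ 0.5694 -0.0415  0.2116] x [-0.997  0.073 -0.001] y [ 0.073  0.997 -0.024] z [-0.    -0.024 -1.   ] w 0.014 gf 10.0 F [ 1.  -1.5 -0.2]
[-0.06479092  0.05275184]
```

```bash
python3 -m pendant '[{"jaw":0.05,"linear":[0,-1.5,0.03],"twist":0},{"jaw":0.05,"linear":[0,-2.3,0.05],"twist":0},{"jaw":0.05,"linear":[0,-2.5,0.06],"twist":0},{"jaw":0.05,"linear":[0,-2.5,0.06],"twist":0},{"jaw":0.05,"linear":[0,-2.5,0.06],"twist":0},{"jaw":0.05,"linear":[0,-2.5,0.06],"twist":0},{"jaw":0.05,"linear":[0,-2.5,0.06],"twist":0},{"jaw":0.05,"linear":[0,-2.5,0.06],"twist":0},{"jaw":0.05,"linear":[0,-2.5,0.06],"twist":0},{"jaw":0.05,"linear":[0,-2,0.05],"twist":0},{"jaw":0.05,"linear":[0,-1,0.02],"twist":0},{"jaw":0.05,"linear":[0,0,0],"twist":0}]'
python3 -m pendant '[{"jaw":0.05,"linear":[0,0,0],"twist":0},{"jaw":0.05,"linear":[0,0,0],"twist":0}]'
python3 - <<'E'
from pm import *
s=shot('scene'); c,n,W,o,r=pm((0,8),s=s); print(w2r(o['position']),w2r(c))
im=cv2.cvtColor(s['color'],cv2.COLOR_BGR2HSV)
R_=(w2r(W)); q=lambda zl,zh:[(np.percentile(R_[m][:,1],[3,97]).round(4).tolist(),np.percentile(R_[m][:,1],[3,97]).mean().round(4)) for m in [(W[...,2]>zl)&(W[...,2]<zh)&(abs(R_[...,0])<.05)&(R_[...,1]<-.14)&(R_[...,1]>-.24)&(im[...,1]>110)&((im[...,0]<8)|(im[...,0]>172))]]
print('mark',q(.226,.25),'panel',q(.09,.16))
E
```

```text
time: 20.12
position: [0.5526, -0.2845, 0.2114]
tool_rot: [0.036, 0.999, -0.012, 0.001]
ft_force: [0.4, -2.7, 0.3]
grip_width: 0.014
grip_force: 10.0
time: 20.28
position: [0.5527, -0.2821, 0.2115]
tool_rot: [0.035, 0.999, -0.012, 0.001]
ft_force: [1.5, -2.2, 0.3]
grip_width: 0.0137
grip_force: 10.0
t 20.33 p [ 0.5527 -0.2819  0.2116] x [-0.998  0.07  -0.002] y [ 0.07   0.997 -0.023] z [ 0.    -0.023 -1.   ] w 0.0141 gf 10.0 F [ 1.6 -1.5  0.2]
262 panel centre [ 0.6246 -0.2917  0.1232] normal [ 0.996 -0.084  0.025] pitch 1.4 yaw -4.8
rel to TCP in tool [-0.0722 -0.0027  0.0886]
[-0.06511861 -0.18828876] [ 0.00726733 -0.19318453]
mark [([-0.2023, -0.2023], np.float64(-0.2023))] panel [([-0.2127, -0.1666], np.float64(-0.1896))]
```

```bash
python3 -m pendant '[{"jaw":0.05,"linear":[0,-0.15,0],"twist":0},{"jaw":0.05,"linear":[0,0,0],"twist":0},{"jaw":0.4,"linear":[0,0,0],"twist":0},{"jaw":0.4,"linear":[0,0,0],"twist":0},{"jaw":0.4,"linear":[0,0,0],"twist":0},{"jaw":0.4,"linear":[0,0,0],"twist":0},{"jaw":0.4,"linear":[0,0,0],"twist":0},{"jaw":0.4,"linear":[0.2,0,-2],"twist":0},{"jaw":0.4,"linear":[0.3,0,-2.5],"twist":0},{"jaw":0.4,"linear":[0.5,0,-3],"twist":0},{"jaw":0.4,"linear":[0.5,0,-2.5],"twist":0}]'
python3 -m pendant '[{"jaw":0.4,"linear":[1.4,3.7,0],"twist":0},{"jaw":0.4,"linear":[1.4,3.7,0],"twist":0},{"jaw":0.4,"linear":[1.4,3.7,0],"twist":0},{"jaw":0.4,"linear":[1.4,3.7,0],"twist":0},{"jaw":0.4,"linear":[1.4,3.7,0],"twist":0},{"jaw":0.4,"linear":[1.4,3.7,0],"twist":0},{"jaw":0.4,"linear":[1.4,3.7,0],"twist":0},{"jaw":0.4,"linear":[1.4,3.7,0],"twist":0},{"jaw":0.4,"linear":[1.4,3.7,0],"twist":0},{"jaw":0.4,"linear":[1.4,3.7,0],"twist":0},{"jaw":0.4,"linear":[1.4,3.7,0],"twist":0},{"jaw":0.4,"linear":[1.4,3.7,0],"twist":0}]'
python3 -m pendant '[{"jaw":0.4,"linear":[1.4,3.7,0],"twist":-4},{"jaw":0.4,"linear":[1.4,3.7,0],"twist":-7},{"jaw":0.4,"linear":[0,0,0],"twist":-7},{"jaw":0.4,"linear":[0,0,0],"twist":-7},{"jaw":0.4,"linear":[0,0,0],"twist":-7},{"jaw":0.4,"linear":[0,0,0],"twist":-7},{"jaw":0.4,"linear":[0,0,0],"twist":-7},{"jaw":0.4,"linear":[0,0,0],"twist":-7},{"jaw":0.4,"linear":[0,0,0],"twist":-7},{"jaw":0.4,"linear":[0,0,0],"twist":-7},{"jaw":0.4,"linear":[0,0,0],"twist":-7},{"jaw":0.4,"linear":[0,0,0],"twist":-2.5}]'
python3 -m pendant '[{"jaw":0.4,"linear":[0,0,0],"twist":0},{"jaw":0.4,"linear":[0,0,0],"twist":0}]'
cat > post.py <<'E'
from h import *
def post(p,z=.174):
    o,r=st(); print('yaw',np.degrees(np.arctan2(r[1,0],r[0,0]))%360, 'delta cm',((np.r_[p,z]-o['position'])@r*100).round(2))
    c=shot('wrist'); W=cloud(c); m=(W[...,2]>.190)&(W[...,2]<.207); m[330:]=0
    n,l,s,_=cv2.connectedComponentsWithStats(m.astype(np.uint8))
    for i in range(1,n):
        if s[i,4]>60: q=W[l==i]; print(s[i].tolist(),np.median(q,0).round(4),[np.round(a,1) for a in cv2.minAreaRect(q[:,:2].astype(np.float32)*1000)])
    return c
E
python3 - <<'E'
from post import *
post([.3422,.365])
s=shot('scene'); W=cloud(s); im=cv2.cvtColor(s['color'],cv2.COLOR_BGR2HSV); R_=w2r(W)
for nm,zl,zh in(('mark',.226,.25),('panel',.09,.16)):
    m=(W[...,2]>zl)&(W[...,2]<zh)&(abs(R_[...,0])<.05)&(R_[...,1]<-.14)&(R_[...,1]>-.26)&(im[...,1]>110)&((im[...,0]<8)|(im[...,0]>172)); print(nm,m.sum(),np.percentile(R_[m],[3,50,97],axis=0).round(4).tolist())
cv2.imwrite('pics/s10.png',cv2.resize(s['color'][130:310,270:510],(800,600),interpolation=cv2.INTER_CUBIC))
E
```

```text
time: 21.25
position: [0.537, -0.2812, 0.3128]
tool_rot: [0.036, 0.999, -0.012, 0.0]
ft_force: [-0.1, -0.3, -0.2]
grip_width: 0.0344
grip_force: 0.0
time: 22.25
position: [0.4001, 0.175, 0.3012]
tool_rot: [0.036, 0.999, -0.012, 0.0]
ft_force: [1.4, 0.5, 0.3]
grip_width: 0.0348
grip_force: 0.0
time: 23.25
position: [0.3757, 0.2483, 0.2993]
tool_rot: [-0.593, 0.805, -0.009, -0.007]
ft_force: [-0.2, -0.1, -0.6]
grip_width: 0.0351
grip_force: 0.0
time: 23.42
position: [0.3757, 0.2483, 0.2993]
tool_rot: [-0.59, 0.807, -0.009, -0.007]
ft_force: [0.2, 0.0, -0.3]
grip_width: 0.0348
grip_force: 0.0
t 23.42 p [0.3757 0.2483 0.2993] x [-0.303 -0.953  0.022] y [-0.953  0.303 -0.006] z [-0.001 -0.023 -1.   ] w 0.0348 gf 0.0 F [ 0.2  0.  -0.3]
yaw 252.33979901040988 delta cm [-10.38   6.81  12.25]
mark 95 [[-0.0247, -0.2025], [-0.018, -0.1891], [-0.0101, -0.1757]]
panel 356 [[0.003, -0.211], [0.0071, -0.1907], [0.0112, -0.1657]]
```

View pics/s10.png

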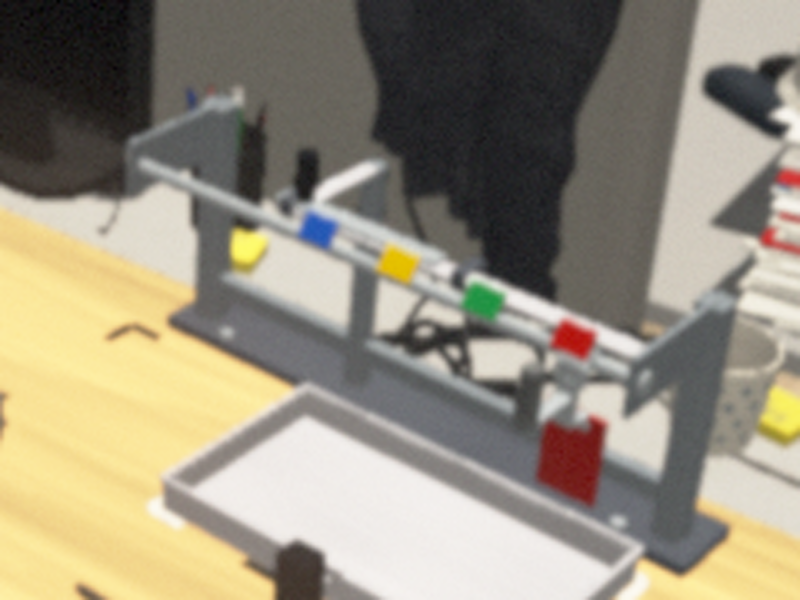

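Red hangs under its mark (mark centre -0.189, panel -0.189). The tray is in its corners and the keeper is open at the right. On to green.

```bash
python3 -m pendant '[{"jaw":0.4,"linear":[-2.6,1.7,0],"twist":0},{"jaw":0.4,"linear":[-2.6,1.7,0],"twist":0},{"jaw":0.4,"linear":[-2.6,1.7,0],"twist":0},{"jaw":0.4,"linear":[-2.6,1.7,0],"twist":-0.3},{"jaw":0.4,"linear":[0,0,2],"twist":0},{"jaw":0.4,"linear":[0,0,2],"twist":0},{"jaw":0.4,"linear":[0,0,0],"twist":0},{"jaw":0.4,"linear":[0,0,0],"twist":0}]'
python3 - <<'E'
from post import *
post([.3422,.365],.1755)
E
```

```text
time: 24.18
position: [0.3416, 0.3668, 0.2558]
tool_rot: [-0.593, 0.805, -0.009, -0.009]
ft_force: [-0.1, -0.4, 0.4]
grip_width: 0.0351
grip_force: 0.0
t 24.18 p [0.3416 0.3668 0.2558] x [-0.297 -0.955  0.025] y [-0.955  0.297 -0.005] z [-0.003 -0.025 -1.   ] w 0.0351 gf 0.0 F [-0.1 -0.4  0.4]
yaw 252.71697892189678 delta cm [-0.05 -0.07  8.03]
[308, 251, 27, 34, 863] [0.3411 0.364  0.1988] [array([341.3, 365.7]), array([16. , 13.6]), np.float64(73.2)]
```

```bash
python3 -m pendant '[{"jaw":0.4,"linear":[0,0,3],"twist":0},{"jaw":0.4,"linear":[0,0,3],"twist":0},{"jaw":0.4,"linear":[0,0,1.3],"twist":0},{"jaw":0.4,"linear":[0,0,0.7],"twist":0},{"jaw":0.05,"linear":[0,0,0],"twist":0},{"jaw":0.05,"linear":[0,0,0],"twist":0},{"jaw":0.05,"linear":[0,0,0],"twist":0},{"jaw":0.05,"linear":[0,0,0],"twist":0},{"jaw":0.05,"linear":[0,0,0],"twist":0},{"jaw":0.05,"linear":[0,0,0],"twist":0}]' 50
python3 -m pendant '[{"jaw":0.05,"linear":[0,0,0],"twist":0},{"jaw":0.05,"linear":[0,0,-1],"twist":0},{"jaw":0.05,"linear":[0,0,-1.1],"twist":0},{"jaw":0.05,"linear":[0,0,-1],"twist":0},{"jaw":0.05,"linear":[0,0,0],"twist":0},{"jaw":0.05,"linear":[0,0,0],"twist":0}]' 50
python3 - <<'E'
from pm import *
pm((45,85))
E
```

```text
time: 25.07
position: [0.343, 0.3659, 0.1776]
tool_rot: [-0.593, 0.805, -0.009, -0.006]
ft_force: [-0.7, -0.4, 2.8]
grip_width: 0.0134
grip_force: 49.8
time: 25.57
position: [0.3422, 0.3659, 0.2075]
tool_rot: [-0.593, 0.805, -0.009, -0.007]
ft_force: [0.6, -0.5, -2.2]
grip_width: 0.0136
grip_force: 49.8
t 25.57 p [0.3422 0.3659 0.2075] x [-0.297 -0.955  0.022] y [-0.955  0.297 -0.007] z [-0.    -0.023 -1.   ] w 0.0136 gf 49.8 F [ 0.6 -0.5 -2.2]
0 panel centre [nan nan nan] normal [-0. -0. -0.] pitch -0.0 yaw -180.0
rel to TCP in tool [nan nan nan]pm.py:7: RuntimeWarning: Mean of empty slice.
  q=W[m]; c=q.mean(0); n=np.linalg.svd(q-c)[2][2]; n*=-np.sign(n[:2]@r[:2,0])
  ret = um.true_divide(
```

```bash
python3 -m pendant '[{"jaw":0.05,"linear":[1.5,0,0],"twist":0},{"jaw":0.05,"linear":[2.5,0,0],"twist":0},{"jaw":0.05,"linear":[2.5,0,0],"twist":0},{"jaw":0.05,"linear":[2.5,0,0],"twist":0},{"jaw":0.05,"linear":[0,0,-1.6],"twist":0},{"jaw":0.05,"linear":[2.22,-3.1,-0.5],"twist":0},{"jaw":0.05,"linear":[2.22,-3.1,-0.5],"twist":0},{"jaw":0.05,"linear":[2.22,-3.1,-0.5],"twist":0},{"jaw":0.05,"linear":[2.22,-3.1,0],"twist":0},{"jaw":0.05,"linear":[2.22,-3.1,0],"twist":0},{"jaw":0.05,"linear":[2.22,-3.1,0],"twist":0},{"jaw":0.05,"linear":[2.22,-3.1,0],"twist":0}]' 50
python3 -m pendant '[{"jaw":0.05,"linear":[0,0,0],"twist":7},{"jaw":0.05,"linear":[0,0,0],"twist":7},{"jaw":0.05,"linear":[0,0,0],"twist":7},{"jaw":0.05,"linear":[0,0,0],"twist":7},{"jaw":0.05,"linear":[0,0,0],"twist":7},{"jaw":0.05,"linear":[0,0,0],"twist":7},{"jaw":0.05,"linear":[0,0,0],"twist":7},{"jaw":0.05,"linear":[0,0,0],"twist":7},{"jaw":0.05,"linear":[0,0,0],"twist":7},{"jaw":0.05,"linear":[0,0,0],"twist":7},{"jaw":0.05,"linear":[0,0,0],"twist":6.6},{"jaw":0.05,"linear":[0,0,0],"twist":0}]'
python3 - <<'E'
from pm import *
pm((40,95)); o,r=st(); print('yaw',np.degrees(np.arctan2(r[1,0],r[0,0])),'delta',((np.r_[r2w(-.15,.155),.2425]-o['position'])@r*100).round(2))
E
```

```text
time: 26.62
position: [0.4771, 0.0742, 0.2439]
tool_rot: [-0.586, 0.81, -0.015, -0.013]
ft_force: [0.6, 0.1, -1.1]
grip_width: 0.0133
grip_force: 49.8
time: 27.62
position: [0.476, 0.0773, 0.2437]
tool_rot: [0.041, 0.999, -0.019, -0.001]
ft_force: [-0.5, -0.4, -1.0]
grip_width: 0.0138
grip_force: 49.8
t 27.62 p [0.476  0.0773 0.2437] x [-0.997  0.082  0.001] y [ 0.081  0.996 -0.038] z [-0.004 -0.038 -0.999] w 0.0138 gf 49.8 F [-0.5 -0.4 -1. ]Traceback (most recent call last):
  File "<stdin>", line 2, in <module>
  File "pm.py", line 6, in pm
    n,l,ss,_=cv2.connectedComponentsWithStats(m.astype(np.uint8)); i=1+np.argmax(ss[1:,4]); m=cv2.erode((l==i).astype(np.uint8),np.ones((2,2)))>0
                                                                       ~~~~~~~~~^^^^^^^^^^
    return _wrapfunc(a, 'argmax', axis=axis, out=out, **kwds)
    return bound(*args, **kwds)
ValueError: attempt to get argmax of an empty sequence
```

```bash
sed -i 's/(im\[...,1\]>90)/(im[...,1]>h[2])/' pm.py; python3 - <<'E'
from pm import *
c,n,W,o,r=pm((50,95,50)); print('yaw',np.degrees(np.arctan2(r[1,0],r[0,0])),'delta',((np.r_[r2w(-.15,.155),.2425]-o['position'])@r*100).round(2))
E
```

```text
t 27.67 p [0.4762 0.0773 0.2438] x [-0.997  0.077  0.   ] y [ 0.077  0.996 -0.038] z [-0.003 -0.038 -0.999] w 0.0139 gf 49.8 F [-0.7 -0.9 -1.7]
92 panel centre [0.5479 0.0658 0.1595] normal [ 0.991 -0.125  0.042] pitch 2.4 yaw -7.2
rel to TCP in tool [-0.0724 -0.0027  0.0844]
yaw 175.5713509699457 delta [-1.6  -0.97  0.17]
```

```bash
python3 -m pendant '[{"jaw":0.05,"linear":[-0.8,-0.5,0.1],"twist":-0.5},{"jaw":0.05,"linear":[-0.8,-0.5,0.1],"twist":0},{"jaw":0.05,"linear":[-1.5,0,0],"twist":0},{"jaw":0.05,"linear":[-1.5,0,0],"twist":0},{"jaw":0.05,"linear":[-1.5,0,0],"twist":0},{"jaw":0.05,"linear":[-1.5,0,0],"twist":0},{"jaw":0.05,"linear":[-1.5,0,0],"twist":0},{"jaw":0.05,"linear":[-1,0,0],"twist":0},{"jaw":0.05,"linear":[0,0,0],"twist":0},{"jaw":0.05,"linear":[0,0,0],"twist":0}]' 50
python3 - <<'E'
from pm import *
c,n,W,o,r=pm((50,95,50)); print(w2r(o['position']),w2r(c)); print('delta',((np.r_[r2w(-.065,.155),.2115]-o['position'])@r*100).round(2))
E
```

```text
time: 28.55
position: [0.577, 0.0596, 0.2428]
tool_rot: [0.035, 0.999, -0.019, -0.0]
ft_force: [-0.9, -0.6, -1.2]
grip_width: 0.0141
grip_force: 49.8
t 28.55 p [0.577  0.0596 0.2428] x [-0.997  0.071 -0.001] y [ 0.071  0.997 -0.038] z [-0.002 -0.038 -0.999] w 0.0141 gf 49.8 F [-0.9 -0.6 -1.2]
172 panel centre [0.6488 0.0493 0.1548] normal [ 0.995 -0.085  0.047] pitch 2.7 yaw -4.9
rel to TCP in tool [-0.0723 -0.0019  0.0882]
[-0.06410251  0.15405928] [0.00821328 0.14865873]
delta [0.09 0.21 3.13]
```

No contact. Lower it, release, regrip lightly.

```bash
python3 -m pendant '[{"jaw":0.05,"linear":[0.05,0.1,0.7],"twist":0},{"jaw":0.05,"linear":[0.05,0.1,0.7],"twist":0},{"jaw":0.05,"linear":[0,0,0.7],"twist":0},{"jaw":0.05,"linear":[0,0,0.5],"twist":0},{"jaw":0.05,"linear":[0,0,0.4],"twist":0},{"jaw":0.05,"linear":[0,0,0],"twist":0}]' 40
python3 -m pendant '[{"jaw":0.25,"linear":[0,0,0.1],"twist":0},{"jaw":0.25,"linear":[0,0,0],"twist":0},{"jaw":0.25,"linear":[0,0,0],"twist":0},{"jaw":0.25,"linear":[0,0,0],"twist":0},{"jaw":0.25,"linear":[0,0,0],"twist":0},{"jaw":0.25,"linear":[0,0,0],"twist":0}]'
python3 - <<'E'
from pm import *
c,n,W,o,r=pm((50,95,50)); print(w2r(o['position']),w2r(c))
E
```

```text
time: 29.1
position: [0.5768, 0.0609, 0.213]
tool_rot: [0.035, 0.999, -0.019, 0.001]
ft_force: [1.6, -0.0, -1.1]
grip_width: 0.0137
grip_force: 39.8
time: 29.6
position: [0.576, 0.0609, 0.2124]
tool_rot: [0.035, 0.999, -0.019, 0.0]
ft_force: [0.3, -0.8, 0.2]
grip_width: 0.0216
grip_force: 0.0
t 29.6 p [0.576  0.0609 0.2124] x [-0.997  0.071 -0.002] y [ 0.071  0.997 -0.038] z [-0.001 -0.038 -0.999] w 0.0216 gf 0.0 F [ 0.3 -0.8  0.2]
137 panel centre [0.6481 0.0528 0.123 ] normal [ 0.99  -0.135  0.05 ] pitch 2.9 yaw -7.7
rel to TCP in tool [-0.0724  0.0004  0.0895]
[-0.06521049  0.1553349 ] [0.00730988 0.1521563 ]
```

```bash
python3 -m pendant '[{"jaw":0.05,"linear":[0,0,0],"twist":0},{"jaw":0.05,"linear":[0,0,0],"twist":0},{"jaw":0.05,"linear":[0,0,0],"twist":0},{"jaw":0.05,"linear":[0,-1,0.04],"twist":0},{"jaw":0.05,"linear":[0,-2,0.08],"twist":0},{"jaw":0.05,"linear":[0,-2,0.08],"twist":0},{"jaw":0.05,"linear":[0,-2,0.08],"twist":0},{"jaw":0.05,"linear":[0,-2,0.08],"twist":0},{"jaw":0.05,"linear":[0,-2,0.08],"twist":0},{"jaw":0.05,"linear":[0,-2,0.08],"twist":0},{"jaw":0.05,"linear":[0,-2,0.08],"twist":0},{"jaw":0.05,"linear":[0,-2,0.08],"twist":0}]' 10
python3 -m pendant '[{"jaw":0.05,"linear":[0,-2,0.08],"twist":0},{"jaw":0.05,"linear":[0,-2,0.08],"twist":0},{"jaw":0.05,"linear":[0,-2,0.08],"twist":0},{"jaw":0.05,"linear":[0,-2,0.08],"twist":0},{"jaw":0.05,"linear":[0,-1.3,0.05],"twist":0},{"jaw":0.05,"linear":[0,-0.7,0.03],"twist":0},{"jaw":0.05,"linear":[0,0,0],"twist":0},{"jaw":0.05,"linear":[0,0,0],"twist":0},{"jaw":0.05,"linear":[0,0,0],"twist":0}]'
cat > mk.py <<'E'
from h import *
def mk(hs,y0):
    s=shot('scene'); W=cloud(s); im=cv2.cvtColor(s['color'],cv2.COLOR_BGR2HSV); R_=w2r(W)
    for nm,zl,zh in(('mark',.226,.25),('panel',.09,.16)):
        m=(W[...,2]>zl)&(W[...,2]<zh)&(abs(R_[...,0])<.05)&(abs(R_[...,1]-y0)<.045)&(im[...,1]>hs[2])&(im[...,0]>=hs[0])&(im[...,0]<=hs[1])
        if m.sum(): q=np.percentile(R_[m],[3,50,97],axis=0); print(nm,m.sum(),'y',q[:,1].round(4),'mid',(q[0,1]+q[2,1]).round(4)/2,'x',q[1,0].round(4))
    return s,W
E
python3 - <<'E'
from mk import *
o,r=st(); print(w2r(o['position'])); mk((50,95,50),-.115)
E
```

```text
time: 30.65
position: [0.5642, -0.11, 0.2121]
tool_rot: [0.035, 0.999, -0.019, 0.001]
ft_force: [2.3, 1.2, 0.2]
grip_width: 0.0138
grip_force: 10.0
time: 31.4
position: [0.5572, -0.2088, 0.212]
tool_rot: [0.035, 0.999, -0.019, 0.001]
ft_force: [1.1, -2.1, 2.0]
grip_width: 0.0139
grip_force: 10.0
t 31.4 p [ 0.5572 -0.2088  0.212 ] x [-0.997  0.071 -0.003] y [ 0.071  0.997 -0.039] z [ 0.    -0.039 -0.999] w 0.0139 gf 10.0 F [ 1.1 -2.1  2. ]
[-0.06561328 -0.11507826]
mark 9 y [-0.1289 -0.1273 -0.1225] mid -0.1257 x -0.0151
panel 309 y [-0.1406 -0.1193 -0.0951] mid -0.11785 x 0.0079
```

```bash
python3 -m pendant '[{"jaw":0.4,"linear":[0,0,0],"twist":0},{"jaw":0.4,"linear":[0,0,0],"twist":0},{"jaw":0.4,"linear":[0,0,0],"twist":0},{"jaw":0.4,"linear":[0,0,0],"twist":0},{"jaw":0.4,"linear":[0,0,0],"twist":0},{"jaw":0.4,"linear":[0.2,0,-2],"twist":0},{"jaw":0.4,"linear":[0.3,0,-2.5],"twist":0},{"jaw":0.4,"linear":[0.5,0,-3],"twist":0},{"jaw":0.4,"linear":[0.5,0,-2.5],"twist":0},{"jaw":0.4,"linear":[0,0,0],"twist":0}]'
python3 - <<'E'
from mk import *
o,r=st(); s,W=mk((50,95,50),-.115); mk((0,8,110),-.19)
print('delta to blue hover',((np.r_[.5555,.298,.30]-o['position'])@r*100).round(2))
# tray check: block top & rim
R_=w2r(W); m=(W[...,2]>.066)&(W[...,2]<.076)&(abs(R_[...,0]+.164)<.05)&(abs(R_[...,1]+.078)<.06); print('block',m.sum(),((np.percentile(R_[m],2,axis=0)+np.percentile(R_[m],98,axis=0))/2).round(4) if m.sum() else '')
E
```

```text
time: 32.28
position: [0.5438, -0.2048, 0.3172]
tool_rot: [0.035, 0.999, -0.021, 0.005]
ft_force: [0.8, -0.1, 0.9]
grip_width: 0.0349
grip_force: 0.0
t 32.28 p [ 0.5438 -0.2048  0.3172] x [-0.997  0.07  -0.011] y [ 0.071  0.997 -0.042] z [ 0.008 -0.043 -0.999] w 0.0349 gf 0.0 F [ 0.8 -0.1  0.9]
mark 96 y [-0.1278 -0.114  -0.1008] mid -0.11435 x -0.0186
panel 319 y [-0.1365 -0.1161 -0.0918] mid -0.11415 x 0.0084
mark 93 y [-0.2025 -0.189  -0.1759] mid -0.1892 x -0.0174
panel 326 y [-0.2103 -0.1902 -0.166 ] mid -0.18815 x 0.0069
delta to blue hover [ 2.39 50.26 -0.43]
block 98 [-0.1639 -0.0793]
```

Green is centred (mark -0.114, panel -0.114), and red and the tray are unchanged. Now blue.

```bash
python3 -m pendant '[{"jaw":0.4,"linear":[0.14,3.1,-0.05],"twist":0},{"jaw":0.4,"linear":[0.14,3.1,-0.05],"twist":0},{"jaw":0.4,"linear":[0.14,3.1,-0.05],"twist":0},{"jaw":0.4,"linear":[0.14,3.1,-0.05],"twist":0},{"jaw":0.4,"linear":[0.14,3.1,-0.05],"twist":0},{"jaw":0.4,"linear":[0.14,3.1,-0.05],"twist":0},{"jaw":0.4,"linear":[0.14,3.1,-0.05],"twist":0},{"jaw":0.4,"linear":[0.14,3.1,-0.05],"twist":0},{"jaw":0.4,"linear":[0.14,3.1,-0.05],"twist":0},{"jaw":0.4,"linear":[0.14,3.1,-0.05],"twist":0},{"jaw":0.4,"linear":[0.14,3.1,0],"twist":0},{"jaw":0.4,"linear":[0.14,3.1,0],"twist":0}]'
python3 -m pendant '[{"jaw":0.4,"linear":[0.2,3.1,0],"twist":0},{"jaw":0.4,"linear":[0.2,3,0],"twist":0},{"jaw":0.4,"linear":[0.2,3,0],"twist":0},{"jaw":0.4,"linear":[0,1.5,0],"twist":0},{"jaw":0.4,"linear":[0,0,0],"twist":-7},{"jaw":0.4,"linear":[0,0,0],"twist":-7},{"jaw":0.4,"linear":[0,0,0],"twist":-7},{"jaw":0.4,"linear":[0,0,0],"twist":-7},{"jaw":0.4,"linear":[0,0,0],"twist":-7},{"jaw":0.4,"linear":[0,0,0],"twist":-7},{"jaw":0.4,"linear":[0,0,0],"twist":-7},{"jaw":0.4,"linear":[0,0,0],"twist":-7}]'
python3 -m pendant '[{"jaw":0.4,"linear":[0,0,0],"twist":-7},{"jaw":0.4,"linear":[0,0,0],"twist":-7},{"jaw":0.4,"linear":[0,0,0],"twist":-6.6},{"jaw":0.4,"linear":[0,0,0],"twist":0},{"jaw":0.4,"linear":[0,0,0],"twist":0}]'
python3 - <<'E'
from post import *
post([.5555,.298],.1765); print(robot.get_obs()['q'])
E
```

```text
time: 33.38
position: [0.5504, 0.1699, 0.3003]
tool_rot: [0.035, 0.999, -0.019, -0.002]
ft_force: [1.4, -0.0, -0.2]
grip_width: 0.0347
grip_force: 0.0
time: 34.38
position: [0.5527, 0.2735, 0.2968]
tool_rot: [-0.44, 0.898, -0.017, -0.01]
ft_force: [-0.2, 0.4, 0.2]
grip_width: 0.0349
grip_force: 0.0
time: 34.8
position: [0.5528, 0.2738, 0.2973]
tool_rot: [-0.59, 0.807, -0.015, -0.013]
ft_force: [-0.2, -0.4, -0.3]
grip_width: 0.0348
grip_force: 0.0
t 34.8 p [0.5528 0.2738 0.2973] x [-0.303 -0.952  0.038] y [-0.953  0.303 -0.009] z [-0.003 -0.039 -0.999] w 0.0348 gf 0.0 F [-0.2 -0.4 -0.3]
yaw 252.32968419957388 delta cm [-2.84  0.59 11.98]
[84, 57, 25, 20, 269] [0.6368 0.1385 0.198 ] [array([641.8, 138.4]), array([14.1,  5.7]), np.float64(20.6)]
[0, 81, 55, 19, 368] [0.6812 0.1362 0.1985] [array([682.4, 136.1]), array([ 0.8, 36.8]), np.float64(85.9)]
[317, 271, 23, 28, 597] [0.556  0.2967 0.1989] [array([556.3, 298.1]), array([15.8, 13.9]), np.float64(72.7)]
[ 0.29620693  0.46754258  1.37009804 -0.03723348  1.31794178 -2.5278766 ]
```

```bash
python3 -m pendant '[{"jaw":0.4,"linear":[-2.8,0.55,0],"twist":-0.3},{"jaw":0.4,"linear":[0,0,2.5],"twist":0},{"jaw":0.4,"linear":[0,0,2.5],"twist":0},{"jaw":0.4,"linear":[0,0,2.5],"twist":0},{"jaw":0.4,"linear":[0,0,2.5],"twist":0},{"jaw":0.4,"linear":[0,0,1.3],"twist":0},{"jaw":0.4,"linear":[0,0,0.7],"twist":0},{"jaw":0.4,"linear":[0,0,0],"twist":0}]'
python3 - <<'E'
from h import *
o,r=st(); print(((np.r_[.556,.298,.1765]-o['position'])@r*100).round(2))
E
python3 -m pendant '[{"jaw":0.05,"linear":[0,0,0],"twist":0},{"jaw":0.05,"linear":[0,0,0],"twist":0},{"jaw":0.05,"linear":[0,0,0],"twist":0},{"jaw":0.05,"linear":[0,0,0],"twist":0},{"jaw":0.05,"linear":[0,0,0],"twist":0},{"jaw":0.05,"linear":[0,0,0],"twist":0},{"jaw":0.05,"linear":[0,0,0],"twist":0},{"jaw":0.05,"linear":[0,0,-1],"twist":0},{"jaw":0.05,"linear":[0,0,-1.1],"twist":0},{"jaw":0.05,"linear":[0,0,-1],"twist":0},{"jaw":0.05,"linear":[0,0,0],"twist":0},{"jaw":0.05,"linear":[0,0,0],"twist":0}]' 50
python3 - <<'E'
from h import *
o,r=st()
tgt=r2w(-.165,.155); p=o['position']+.09*r[:,0]; print('after pull 9: ',p.round(3),'delta',((np.r_[tgt,.243]-p)@r*100).round(2))
E
```

```text
time: 35.52
position: [0.5551, 0.2977, 0.1754]
tool_rot: [-0.593, 0.805, -0.014, -0.014]
ft_force: [-0.0, -0.3, -1.1]
grip_width: 0.0351
grip_force: 0.0
t 35.52 p [0.5551 0.2977 0.1754] x [-0.296 -0.954  0.039] y [-0.955  0.296 -0.007] z [-0.005 -0.039 -0.999] w 0.0351 gf 0.0 F [-0.  -0.3 -1.1]
[-0.05 -0.08 -0.11]
time: 36.52
position: [0.5567, 0.2996, 0.2097]
tool_rot: [-0.594, 0.805, -0.015, -0.011]
ft_force: [-0.7, -0.0, -1.6]
grip_width: 0.0135
grip_force: 49.9
t 36.52 p [0.5567 0.2996 0.2097] x [-0.295 -0.955  0.035] y [-0.955  0.295 -0.012] z [ 0.001 -0.037 -0.999] w 0.0135 gf 49.9 F [-0.7 -0.  -1.6]
after pull 9:  [0.53  0.214 0.213] delta [15.66  0.78 -2.48]
```

```bash
python3 -m pendant '[{"jaw":0.05,"linear":[1.5,0,0.05],"twist":0},{"jaw":0.05,"linear":[2.5,0,0.1],"twist":0},{"jaw":0.05,"linear":[2.5,0,0.1],"twist":0},{"jaw":0.05,"linear":[2.5,0,0.1],"twist":0},{"jaw":0.05,"linear":[2.6,0.13,-0.5],"twist":0},{"jaw":0.05,"linear":[2.6,0.13,-0.5],"twist":0},{"jaw":0.05,"linear":[2.6,0.13,-0.5],"twist":0},{"jaw":0.05,"linear":[2.6,0.13,-0.5],"twist":0},{"jaw":0.05,"linear":[2.6,0.13,-0.5],"twist":0},{"jaw":0.05,"linear":[2.6,0.13,-0.3],"twist":0},{"jaw":0.05,"linear":[0,0,0],"twist":0}]' 50
python3 -m pendant '[{"jaw":0.05,"linear":[0,0,0],"twist":7},{"jaw":0.05,"linear":[0,0,0],"twist":7},{"jaw":0.05,"linear":[0,0,0],"twist":7},{"jaw":0.05,"linear":[0,0,0],"twist":7},{"jaw":0.05,"linear":[0,0,0],"twist":7},{"jaw":0.05,"linear":[0,0,0],"twist":7},{"jaw":0.05,"linear":[0,0,0],"twist":7},{"jaw":0.05,"linear":[0,0,0],"twist":7},{"jaw":0.05,"linear":[0,0,0],"twist":7},{"jaw":0.05,"linear":[0,0,0],"twist":7},{"jaw":0.05,"linear":[0,0,0],"twist":6.6},{"jaw":0.05,"linear":[0,0,0],"twist":0}]'
python3 - <<'E'
from pm import *
c,n,W,o,r=pm((98,130,90)); print('yaw',np.degrees(np.arctan2(r[1,0],r[0,0])),'delta',((np.r_[r2w(-.15,.155),.2425]-o['position'])@r*100).round(2))
E
```

```text
time: 37.43
position: [0.4744, 0.0715, 0.2416]
tool_rot: [-0.589, 0.808, -0.019, -0.016]
ft_force: [0.1, 0.5, -1.4]
grip_width: 0.014
grip_force: 49.9
time: 38.43
position: [0.4761, 0.0746, 0.2409]
tool_rot: [0.038, 0.999, -0.024, -0.0]
ft_force: [-0.1, 0.5, -0.4]
grip_width: 0.0139
grip_force: 49.9
t 38.43 p [0.4761 0.0746 0.2409] x [-0.997  0.075 -0.002] y [ 0.075  0.996 -0.047] z [-0.002 -0.047 -0.999] w 0.0139 gf 49.9 F [-0.1  0.5 -0.4]
0 panel centre [nan nan nan] normal [-0. -0. -0.] pitch -0.0 yaw -180.0
rel to TCP in tool [nan nan nan]
yaw 175.68793781460735 delta [-1.59 -0.72 -0.13]pm.py:7: RuntimeWarning: Mean of empty slice.
  q=W[m]; c=q.mean(0); n=np.linalg.svd(q-c)[2][2]; n*=-np.sign(n[:2]@r[:2,0])
  ret = um.true_divide(
```

```bash
python3 -m pendant '[{"jaw":0.05,"linear":[-0.8,-0.4,-0.1],"twist":-0.4},{"jaw":0.05,"linear":[-0.8,-0.4,-0.1],"twist":0},{"jaw":0.05,"linear":[0,0,0],"twist":0},{"jaw":0.05,"linear":[0,0,0],"twist":0}]' 50
python3 - <<'E'
from pm import *
s=shot('scene'); o,r=st(); p=o['position']+r@np.array([-.073,0,.085]); u,v=proj(s,p)[0].round().astype(int); im=cv2.cvtColor(s['color'],cv2.COLOR_BGR2HSV); print(u,v,im[v-6:v+7:6,u-6:u+7:6].tolist())
c,n,W,o,r=pm((98,135,60),s=s); print('delta',((np.r_[r2w(-.065,.155),.2425]-o['position'])@r*100).round(2))
E
```

```text
time: 38.82
position: [0.4928, 0.0646, 0.2438]
tool_rot: [0.033, 0.999, -0.024, 0.001]
ft_force: [0.1, 0.5, -2.0]
grip_width: 0.0133
grip_force: 49.9
t 38.87 p [0.492  0.0648 0.2437] x [-0.998  0.067 -0.002] y [ 0.067  0.997 -0.048] z [-0.001 -0.048 -0.999] w 0.0138 gf 50.0 F [ 0.5  0.3 -2.4]
315 217 [[[6, 33, 115], [114, 82, 90], [111, 58, 102]], [[14, 71, 148], [116, 88, 93], [118, 44, 92]], [[17, 84, 167], [115, 81, 88], [116, 80, 92]]]
t 38.87 p [0.492  0.0648 0.2437] x [-0.998  0.067 -0.002] y [ 0.067  0.997 -0.048] z [-0.001 -0.048 -0.999] w 0.0138 gf 50.0 F [ 0.5  0.3 -2.4]
142 panel centre [0.566  0.0532 0.1555] normal [ 0.993 -0.1    0.062] pitch 3.5 yaw -5.7
rel to TCP in tool [-0.0744 -0.0024  0.0886]
delta [-8.42  0.15  0.13]
```

```bash
python3 -m pendant '[{"jaw":0.05,"linear":[-1.5,0.1,0],"twist":0},{"jaw":0.05,"linear":[-1.5,0,0],"twist":0},{"jaw":0.05,"linear":[-1.5,0,0],"twist":0},{"jaw":0.05,"linear":[-1.5,0,0],"twist":0},{"jaw":0.05,"linear":[-1.4,0,0.1],"twist":0},{"jaw":0.05,"linear":[-1,0,0],"twist":0},{"jaw":0.05,"linear":[0,0,0],"twist":0},{"jaw":0.05,"linear":[0,0,0],"twist":0}]' 50
python3 - <<'E'
from h import *
o,r=st(); print('delta',((np.r_[r2w(-.065,.155),.212]-o['position'])@r*100).round(2))
E
```

```text
time: 39.53
position: [0.5751, 0.0604, 0.2425]
tool_rot: [0.033, 0.999, -0.024, -0.001]
ft_force: [0.3, -0.3, -1.8]
grip_width: 0.0136
grip_force: 49.9
t 39.53 p [0.5751 0.0604 0.2425] x [-0.998  0.067 -0.001] y [ 0.067  0.997 -0.048] z [-0.003 -0.047 -0.999] w 0.0136 gf 49.9 F [ 0.3 -0.3 -1.8]
delta [-0.1   0.17  3.04]
```

```bash
python3 -m pendant '[{"jaw":0.05,"linear":[-0.1,0.15,0.7],"twist":0},{"jaw":0.05,"linear":[0,0,0.7],"twist":0},{"jaw":0.05,"linear":[0,0,0.7],"twist":0},{"jaw":0.05,"linear":[0,0,0.5],"twist":0},{"jaw":0.05,"linear":[0,0,0.4],"twist":0},{"jaw":0.05,"linear":[0,0,0],"twist":0}]' 40
python3 -m pendant '[{"jaw":0.25,"linear":[0,0,0],"twist":0},{"jaw":0.25,"linear":[0,0,0],"twist":0},{"jaw":0.25,"linear":[0,0,0],"twist":0},{"jaw":0.25,"linear":[0,0,0],"twist":0},{"jaw":0.25,"linear":[0,0,0],"twist":0},{"jaw":0.25,"linear":[0,0,0],"twist":0}]'
python3 - <<'E'
from pm import *
c,n,W,o,r=pm((98,135,60)); print(w2r(o['position']),w2r(c))
E
```

```text
time: 40.03
position: [0.5772, 0.0603, 0.2124]
tool_rot: [0.034, 0.999, -0.024, 0.001]
ft_force: [0.9, 0.5, 0.0]
grip_width: 0.0136
grip_force: 40.0
time: 40.53
position: [0.5767, 0.0604, 0.213]
tool_rot: [0.033, 0.999, -0.024, 0.0]
ft_force: [-0.8, -0.9, -0.1]
grip_width: 0.0214
grip_force: 0.0
t 40.53 p [0.5767 0.0604 0.213 ] x [-0.998  0.067 -0.002] y [ 0.067  0.997 -0.048] z [-0.001 -0.048 -0.999] w 0.0214 gf 0.0 F [-0.8 -0.9 -0.1]
175 panel centre [0.6478 0.0509 0.1222] normal [ 0.995 -0.102  0.005] pitch 0.3 yaw -5.9
rel to TCP in tool [-0.0714 -0.0003  0.0911]
[-0.06452335  0.1548206 ] [0.00709939 0.15023427]
```

```bash
python3 -m pendant '[{"jaw":0.05,"linear":[0,0,0],"twist":0},{"jaw":0.05,"linear":[0,0,0],"twist":0},{"jaw":0.05,"linear":[0,0,0],"twist":0},{"jaw":0.05,"linear":[0,-1,0.05],"twist":0},{"jaw":0.05,"linear":[0,-2,0.1],"twist":0},{"jaw":0.05,"linear":[0,-2,0.1],"twist":0},{"jaw":0.05,"linear":[0,-2,0.1],"twist":0},{"jaw":0.05,"linear":[0,-2,0.1],"twist":0},{"jaw":0.05,"linear":[0,-2,0.1],"twist":0},{"jaw":0.05,"linear":[0,-1,0.05],"twist":0},{"jaw":0.05,"linear":[0,0,0],"twist":0},{"jaw":0.05,"linear":[0,0,0],"twist":0}]' 10
python3 -m pendant '[{"jaw":0.05,"linear":[0,0,0],"twist":0},{"jaw":0.05,"linear":[0,0,0],"twist":0}]'
python3 - <<'E'
from mk import *
o,r=st(); print(w2r(o['position'])); mk((98,135,60),.035)
E
```

```text
time: 41.58
position: [0.5683, -0.0606, 0.2126]
tool_rot: [0.034, 0.999, -0.024, -0.0]
ft_force: [-2.1, -2.0, 1.2]
grip_width: 0.0139
grip_force: 10.0
time: 41.75
position: [0.5684, -0.0592, 0.2126]
tool_rot: [0.033, 0.999, -0.024, 0.0]
ft_force: [-2.0, -2.8, 0.4]
grip_width: 0.0142
grip_force: 10.0
t 41.75 p [ 0.5684 -0.0592  0.2126] x [-0.998  0.066 -0.002] y [ 0.066  0.997 -0.048] z [-0.002 -0.048 -0.999] w 0.0142 gf 10.0 F [-2.  -2.8  0.4]
[-0.06462785  0.03498049]
mark 14 y [0.0241 0.0292 0.0355] mid 0.02985 x -0.0149
panel 289 y [0.0068 0.0276 0.0535] mid 0.0302 x 0.0084
```

```bash
python3 -m pendant '[{"jaw":0.4,"linear":[0,0,0],"twist":0},{"jaw":0.4,"linear":[0,0,0],"twist":0},{"jaw":0.4,"linear":[0,0,0],"twist":0},{"jaw":0.4,"linear":[0,0,0],"twist":0},{"jaw":0.4,"linear":[0,0,0],"twist":0},{"jaw":0.4,"linear":[0.2,0,-2],"twist":0},{"jaw":0.4,"linear":[0.3,0,-2.5],"twist":0},{"jaw":0.4,"linear":[0.5,0,-3],"twist":0},{"jaw":0.4,"linear":[0.5,0,-2.5],"twist":0},{"jaw":0.4,"linear":[0,0,0],"twist":0}]'
python3 - <<'E'
from mk import *
o,r=st(); s,W=mk((98,135,60),.035); mk((50,95,50),-.115)
R_=w2r(W); m=(W[...,2]>.066)&(W[...,2]<.076)&(abs(R_[...,0]+.164)<.05)&(abs(R_[...,1]+.078)<.06); print('block',m.sum(),((np.percentile(R_[m],2,axis=0)+np.percentile(R_[m],98,axis=0))/2).round(4))
c=shot('wrist'); T=shot('top')
for C in (s,T,c):
    W=cloud(C); R_=w2r(W); m=(W[...,2]>.275)&(W[...,2]<.295)&(abs(R_[...,0])<.02)&(abs(R_[...,1]-.065)<.04); print('knob',m.sum(),np.median(R_[m],0) if m.sum() else '')
print('delta to knob',((np.r_[r2w(0,.062),.2705]-o['position'])@r*100).round(2))
E
```

```text
time: 42.63
position: [0.556, -0.054, 0.318]
tool_rot: [0.033, 0.999, -0.025, 0.005]
ft_force: [1.6, -0.4, 1.1]
grip_width: 0.0349
grip_force: 0.0
t 42.63 p [ 0.556 -0.054  0.318] x [-0.998  0.066 -0.012] y [ 0.067  0.997 -0.05 ] z [ 0.009 -0.05  -0.999] w 0.0349 gf 0.0 F [ 1.6 -0.4  1.1]
mark 85 y [0.0221 0.0359 0.05  ] mid 0.036 x -0.0171
panel 290 y [0.0117 0.033  0.0593] mid 0.03545 x 0.0073
mark 97 y [-0.1287 -0.114  -0.1015] mid -0.1151 x -0.0173
panel 318 y [-0.1365 -0.1168 -0.0918] mid -0.11415 x 0.0088
block 103 [-0.1635 -0.079 ]
knob 26 [-0.00203018  0.05696083]
knob 0 
knob 347 [-0.0056384   0.06123911]
delta to knob [-7.68  2.49  4.73]
```

All three panels are centred, and the tray is still home. Now I'll shut the keeper.

```bash
python3 -m pendant '[{"jaw":0.5,"linear":[-2.6,0.8,-0.1],"twist":0},{"jaw":0.5,"linear":[-2.6,0.8,-0.1],"twist":0},{"jaw":0.5,"linear":[-2.5,0.8,0],"twist":0},{"jaw":0.5,"linear":[0,0,0],"twist":0},{"jaw":0.5,"linear":[0,0,0],"twist":0}]'
python3 - <<'E'
from h import *
o,r=st(); print('delta to knob',((np.r_[r2w(0,.062),.2705]-o['position'])@r*100).round(2))
E
```

```text
time: 43.25
position: [0.6322, -0.0345, 0.3107]
tool_rot: [0.033, 0.999, -0.024, -0.002]
ft_force: [-0.5, -0.3, 0.1]
grip_width: 0.0433
grip_force: 0.0
t 43.25 p [ 0.6322 -0.0345  0.3107] x [-0.998  0.066  0.002] y [ 0.066  0.997 -0.047] z [-0.005 -0.047 -0.999] w 0.0433 gf 0.0 F [-0.5 -0.3  0.1]
delta to knob [-0.28 -0.    4.02]
```

```bash
python3 -m pendant '[{"jaw":0.5,"linear":[-0.25,0,2],"twist":0},{"jaw":0.5,"linear":[0,0,2],"twist":0},{"jaw":0.1,"linear":[0,0,0],"twist":0},{"jaw":0.1,"linear":[0,0,0],"twist":0},{"jaw":0.1,"linear":[0,0,0],"twist":0},{"jaw":0.1,"linear":[0,0,0],"twist":0},{"jaw":0.1,"linear":[0,0,0],"twist":0},{"jaw":0.1,"linear":[0,1,-0.05],"twist":0},{"jaw":0.1,"linear":[0,2,-0.1],"twist":0},{"jaw":0.1,"linear":[0,2,-0.1],"twist":0},{"jaw":0.1,"linear":[0,2,-0.1],"twist":0},{"jaw":0.1,"linear":[0,2,-0.1],"twist":0}]' 15
python3 -m pendant '[{"jaw":0.1,"linear":[0,2,-0.1],"twist":0},{"jaw":0.1,"linear":[0,1.5,-0.07],"twist":0},{"jaw":0.1,"linear":[0,1,-0.05],"twist":0},{"jaw":0.1,"linear":[0,0.8,-0.04],"twist":0},{"jaw":0.1,"linear":[0,0,0],"twist":0},{"jaw":0.1,"linear":[0,0,0],"twist":0},{"jaw":0.1,"linear":[0,0,0],"twist":0}]'
python3 - <<'E'
from h import *
o,r=st(); print(w2r(o['position']))
E
```

```text
time: 44.25
position: [0.6413, 0.0536, 0.2748]
tool_rot: [0.034, 0.999, -0.024, 0.002]
ft_force: [0.8, -3.0, -0.3]
grip_width: 0.0188
grip_force: 15.0
time: 44.83
position: [0.6447, 0.1032, 0.2748]
tool_rot: [0.034, 0.999, -0.026, 0.001]
ft_force: [0.2, -7.8, 3.0]
grip_width: 0.019
grip_force: 15.0
t 44.83 p [0.6447 0.1032 0.2748] x [-0.998  0.068 -0.004] y [ 0.068  0.996 -0.053] z [ 0.    -0.053 -0.999] w 0.019 gf 15.0 F [ 0.2 -7.8  3. ]
[0.00049649 0.20216146]
```

```bash
python3 -m pendant '[{"jaw":0.6,"linear":[0,-0.2,0],"twist":0},{"jaw":0.6,"linear":[0,0,0],"twist":0},{"jaw":0.6,"linear":[0,0,0],"twist":0},{"jaw":0.6,"linear":[0,0,0],"twist":0},{"jaw":0.6,"linear":[0,0,0],"twist":0},{"jaw":0.6,"linear":[0,0,-2.5],"twist":0},{"jaw":0.6,"linear":[0,0,-2.5],"twist":0},{"jaw":0.6,"linear":[0,0,-2],"twist":0},{"jaw":0.6,"linear":[3,0,0],"twist":0},{"jaw":0.6,"linear":[3,0,0],"twist":0},{"jaw":0.6,"linear":[3,0,0],"twist":0},{"jaw":0.6,"linear":[3,0,0],"twist":0}]'
python3 -m pendant '[{"jaw":0.6,"linear":[3,2,0],"twist":0},{"jaw":0.6,"linear":[2,2,0],"twist":0},{"jaw":0.6,"linear":[0,0,0],"twist":0},{"jaw":0.6,"linear":[0,0,0],"twist":0}]'
python3 - <<'E'
from mk import *
st(); s,W=mk((98,135,60),.035); mk((50,95,50),-.115); mk((0,8,110),-.19)
T=shot('top')
for C in (s,T):
    W=cloud(C); R_=w2r(W); m=(W[...,2]>.275)&(W[...,2]<.295)&(abs(R_[...,0])<.02)&(abs(R_[...,1]-.2)<.04); print('knob',m.sum(),np.median(R_[m],0).round(4) if m.sum() else '')
    m=(W[...,2]>.062)&(W[...,2]<.08)&(abs(R_[...,0]+.164)<.06)&(abs(R_[...,1]+.078)<.08); print('block',m.sum(),((np.percentile(R_[m],2,axis=0)+np.percentile(R_[m],98,axis=0))/2).round(4) if m.sum() else '')
# tray near rim yaw from top, and tray extents
m=(W[...,2]>.035)&(W[...,2]<.05)&(abs(R_[...,0]+.11)<.06)&(abs(R_[...,1]+.078)<.2); q=R_[m]; print('tray y ext',np.percentile(q,[1,99],axis=0).round(3).tolist())
old=np.load('pics/top0.npz')['color']; d=cv2.absdiff(old,T['color']).max(-1); 
for nm,b in dict(radio=(285,310,315,385),mask=(275,310,400,448),tape=(225,255,425,460),drill=(250,318,215,290)).items(): print(nm,(d[b[0]:b[1],b[2]:b[3]]>60).sum())
E
```

```text
time: 45.83
position: [0.5229, 0.1156, 0.3433]
tool_rot: [0.033, 0.999, -0.024, 0.0]
ft_force: [0.6, -0.6, 0.8]
grip_width: 0.0522
grip_force: 0.0
time: 46.17
position: [0.4762, 0.1595, 0.3418]
tool_rot: [0.032, 0.999, -0.024, 0.001]
ft_force: [0.3, -0.2, 0.5]
grip_width: 0.0523
grip_force: 0.0
t 46.17 p [0.4762 0.1595 0.3418] x [-0.998  0.064 -0.003] y [ 0.064  0.997 -0.048] z [-0.    -0.048 -0.999] w 0.0523 gf 0.0 F [ 0.3 -0.2  0.5]
mark 79 y [0.0225 0.0345 0.0491] mid 0.0358 x -0.0174
panel 294 y [0.0117 0.0317 0.0588] mid 0.03525 x 0.0072
mark 94 y [-0.1279 -0.1144 -0.0998] mid -0.1139 x -0.0171
panel 311 y [-0.137  -0.1164 -0.092 ] mid -0.1145 x 0.0087
mark 92 y [-0.2022 -0.1893 -0.1758] mid -0.18905 x -0.0177
panel 323 y [-0.2103 -0.1914 -0.1663] mid -0.1883 x 0.007
knob 41 [-0.0025  0.2001]
block 125 [-0.1649 -0.0792]
knob 37 [-0.0009  0.2017]
block 75 [-0.1634 -0.0782]
tray y ext [[-0.143, -0.24], [-0.053, 0.084]]
radio 0
mask 0
tape 0
drill 1797
```

```bash
python3 -c "
from h import *
print(robot.hand_in())"
```

```text
the job is handed in; nothing more can be done
None
```

I've handed the job in at 46 s of robot time: tray home to about 1 mm, red, green and blue panels (no yellow was present) hung within about 1 mm of their marks, and keeper fully shut. The radio, mask and tape roll are unmoved. The grip slackened once and tipped the red hanger, so I re-levelled it on the rail. I could not check the glue gun in the last top view because the arm was over it.

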